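# Un-nest the mended vessels onto their cork rings

## Robot

A 6-joint arm with a two-finger parallel gripper is mounted at the origin on the work surface. World frame = base frame: x ahead of the robot, y to its left, z up, the work surface at z = 0. Lengths are in m, angles in rad, forces in N, time in s.
With the tool pointing down it reaches from about 0.25 to 0.775 m from the base axis. Payload 4 kg.
Tool frame: the origin (TCP) lies midway between the tips of the shut fingers; the grasp point (between the pads) lies 19 mm behind it (robot.hold_point_z is the distance from the TCP to the grasp point, in m); z points along the fingers, y is the line along which they close (so a half turn about z gives the same grasp; the last joint's range is limited). The gripper opens to 94 mm and grips with 3 to 60 N. Pads are 16 mm wide; open, the fingers measure 119 mm over their backs; the gripper's body (75 mm by 177 mm) begins 78 mm behind the grasp point.
Start: joints at [-1.221, 0.087, 1.371, -0, 1.684, -0.103], TCP at [0.241, -0.495, 0.206] pointing down, gripper open.
Joint ranges: [-3.1, 3.1], [-0.76, 2.03], [0.27, 2.55], [-1.08, 4.22], [0.17, 2.65], [-2.57, 2.57]. Speed limits (rad/s): [2.79, 2.79, 3.14, 3.14, 3.14, 3.14].

## Interface

Orientations are given as [roll, pitch, yaw] about the fixed x, y, z axes, in that order (R = Rz(yaw) Ry(pitch) Rx(roll)).
In Python, from bench import readout, imaging, robot gives the robot as it stands.
- The arm moves only by the tool carry_out, never from a script. Its argument "motion" is text: rows parted by semicolons, each of 7 numbers parted by spaces: the shift along the tool's x, y, z each as a share of 200 mm, from -1 to 1, then the turn, a rotation vector about the tool's x, y, z each as a share of 120 degrees, from -1 to 1, then the opening, from 0 (shut) to 1 (fully open). A call has 1 to 12 rows; each row shifts and turns the commanded pose from where the row before left it, along the tool's axes as they then stand; what a row does not reach is not made up. A row lasts 1/8 s, in which the tool goes at most 62.5 mm and 10.7 degrees, less where a joint would pass 70% of its speed; a pose out of reach is approached as far as the arm can. A call with a number of a shift or a turn outside -1 to 1 is refused whole. A call with a gripper value outside its range is refused whole. The fingers move at their own pace and stop on an object; the grip force is fixed at half the most. Time passes only in rows, so rows that do not move let the fingers close. It gives the time, the measured TCP pose, the force, the opening and the grip force at its end, in the units of the state.
- readout.get_obs(): the state, without advancing time (a new reading comes with each control period).
- imaging.snapshot(name): name is "scene" or "top" or "wrist"; returns a dict with "pixels" (400x640x3 uint8, red, green, blue), "fx", "fy", "cx", "cy" (pixels), "dist_coeffs" ([k1, k2, p1, p2, k3] as OpenCV has them; the pictures are not rectified), "R" (3x3) and "t" (3): a world point X has camera coordinates R X + t. Camera axes: x right, y down, z forward; pixel columns grow to the right and rows downward; lengths in m; the calibration is good to about 2 mm. A picture is of the moment at which its call begins. There is no depth.
- robot.close_job(): hands the job in; it is judged then, once.
The state is a dict: "time": time; "joint_positions": joint angles; "qvel": joint speeds; "joint_torque": joint torques, N m; "tool_pos": TCP position; "ee_rot": TCP orientation; "wrist_force": force on the tool from outside, world axes, zero at the start; "wrist_torque": the same for the moment, N m; "width": finger opening in m; "finger_force": force on a finger pad.
Only numpy, scipy, OpenCV 4.12 (cv2) and the standard library are available. Lean on these libraries where they do the work, as an engineer would, in place of code of your own. Each camera call takes 0.05 s, during which the arm holds its last target. There are 200 camera calls.

## Task

The four mended terracotta vessels were left nested in one another to save room. Take the nest apart and seat each vessel upright and centred on the cork ring that fits it, the smallest vessel on the smallest ring and so on up to the wide dish on the largest. They are fragile: set them down gently, never drop or tip one, and leave the amber jar and the brass weight standing where they are.

Things in the scene. Friction and masses are not known exactly. Their poses are not given: they have to be found in the camera images.
- beaker: slim tall terracotta beaker, 56 mm across the rim (outside), 79 mm high, about 130 g, the innermost and highest of the nest. The upper wall is upright and 9 mm thick, open at the top; the lowest 18 mm narrow as a cone to a foot 26 mm across; floor 9 mm thick. Origin: centre of its underside, z up; round, so its yaw means nothing.
- cup: terracotta cup without a handle, 84 mm across the rim, 66 mm high, about 190 g; the beaker stands loose in it. Upright wall 9 mm thick; the lowest 24 mm narrow to a foot 44 mm across; floor 9 mm thick. Origin: centre of its underside, z up; round, so its yaw means nothing.
- bowl: terracotta bowl, 112 mm across the rim, 53 mm high, about 240 g; the cup stands loose in it. Upright wall 9 mm thick; the lowest 26 mm narrow to a foot 64 mm across; floor 9 mm thick. Origin: centre of its underside, z up; round, so its yaw means nothing.
- dish: low terracotta dish, 140 mm across the rim, 40 mm high, about 270 g, on the bench under the whole nest. Upright wall 9 mm thick; the lowest 26 mm narrow to a foot 90 mm across; floor 9 mm thick. Nested, each vessel stands on the next one's floor, each rim 22 mm above the next larger. Origin: centre of its underside, z up; round, so its yaw means nothing.
- ring_beaker: cork support ring for the beaker, the smallest of four: 62 mm outside, 40 mm bore, 24 mm high, fixed on the bench, bore upright. The beaker's cone sits down in the bore; seated, its underside is 15.6 mm above the bench. Origin: centre of the ring's underside, on the bench.
- ring_cup: cork support ring for the cup, the second smallest of four: 84 mm outside, 60 mm bore, 24 mm high, fixed on the bench, bore upright. The cup's cone sits down in the bore; seated, its underside is 14.4 mm above the bench. Origin: centre of the ring's underside, on the bench.
- ring_bowl: cork support ring for the bowl, the second largest of four: 110 mm outside, 84 mm bore, 24 mm high, fixed on the bench, bore upright. The bowl's cone sits down in the bore; seated, its underside is 13.2 mm above the bench. Origin: centre of the ring's underside, on the bench.
- ring_dish: cork support ring for the dish, the largest of four: 136 mm outside, 110 mm bore, 24 mm high, fixed on the bench, bore upright. The dish's cone sits down in the bore; seated, its underside is 13.6 mm above the bench. Origin: centre of the ring's underside, on the bench.
- jar: bystander: small amber glass jar with a white cap, 36 mm across, 48 mm high, loose, standing between the places; to be left standing. Origin: centre of its underside.
- knob_weight: bystander: brass weight with a knob, 32 mm across, 47 mm high, loose, standing between the places; to be left standing. Origin: centre of its underside.

How it is judged:
By the outcome, as a careful person would: the job done as asked, in the order asked, and still so for the second after the job is handed in, with the robot touching nothing.
It also fails if it takes over 128 s, if anything falls off the work surface, if the arm or the gripper's body presses on something with over 40 N, if the wrist force passes 120 N, or if a joint passes its speed limit or range.

## Working session

There is one attempt and no reset: what is moved stays moved. The work goes in short steps, Python scripts to look and compute and a tool call to move; the robot and the scene stay as the last step left them, time stands still between calls to the robot, and variables do not carry over. Pictures are saved under pics/ and viewed, at most 14 in all, crops included, and the job is handed in when it is done.

Besides the shell and the picture viewer there is one more tool, called after ">>>" as a command line: name --argument value ..., lists and objects as JSON in quotes. carry_out: Moves the arm, as the interface text tells. Its arguments: {"type":"object","properties":{"motion":{"type":"string"}},"required":["motion"]}

```bash
ls; mkdir -p pics
cat > h.py <<'E'
import numpy as np, cv2
from bench import readout, imaging, robot
def snap(n, f=None):
    s=imaging.snapshot(n)
    if f: cv2.imwrite('pics/'+f, cv2.cvtColor(np.asarray(s['pixels']),cv2.COLOR_RGB2BGR))
    return s
def K(s): return np.array([[s['fx'],0,s['cx']],[0,s['fy'],s['cy']],[0,0,1.]])
def ray(s,uv):
    p=cv2.undistortPoints(np.array(uv,float).reshape(-1,1,2),K(s),np.array(s['dist_coeffs'],float)).reshape(-1,2)
    d=np.c_[p,np.ones(len(p))]@np.array(s['R']); c=-np.array(s['R']).T@np.array(s['t'])
    return c,d
def onz(s,uv,z):
    c,d=ray(s,uv); return c+d*((z-c[2])/d[:,2])[:,None]
def proj(s,X):
    return cv2.projectPoints(np.array(X,float).reshape(-1,1,3),cv2.Rodrigues(np.array(s['R']))[0],np.array(s['t'],float),K(s),np.array(s['dist_coeffs'],float))[0].reshape(-1,2)
E
python3 - <<'E'
from h import *
for n in('scene','top','wrist'):
    s=snap(n,n+'0.png'); print(n,s['fx'],s['cx'],s['cy'],(-np.array(s['R']).T@np.array(s['t'])).round(3),np.array(s['R']).round(3).tolist())
o=readout.get_obs();print(o)
E
```

```text
pics
scene 427.20043219751716 318.1282473973075 203.04992027615774 [ 1.071 -0.488  0.56 ] [[0.689, 0.724, -0.021], [0.396, -0.401, -0.826], [-0.607, 0.561, -0.563]]
top 380.326447845028 325.52554257086354 201.95940555881572 [0.383 0.002 1.006] [[0.0, -1.0, -0.004], [-0.986, 0.001, -0.165], [0.165, 0.004, -0.986]]
wrist 316.6971433108443 320.41190510897997 194.89375215403027 [ 0.3   -0.467  0.384] [[0.438, -0.899, -0.003], [-0.876, -0.427, 0.225], [-0.204, -0.096, -0.974]]
{'time': 0.15, 'joint_positions': array([-1.22110070e+00,  8.77805390e-02,  1.37185820e+00, -2.53948604e-05,
        1.68358079e+00, -1.03123554e-01]), 'qvel': array([ 0.00058022, -0.00167785, -0.00401242, -0.00116474,  0.00126891,
        0.00028828]), 'joint_torque': array([ 9.68500426e-04, -3.40643799e+01, -3.02792001e+01,  7.18564284e-02,
        3.05661815e-02, -1.16614019e-04]), 'tool_pos': array([ 0.24046459, -0.49420298,  0.20460042]), 'ee_rot': array([-3.13997183e+00, -1.42367400e-04,  4.52816224e-01]), 'wrist_force': array([0.61452785, 0.91402322, 0.85489659]), 'wrist_torque': array([-0.01916109,  0.00207108, -0.01690103]), 'finger_force': 0.0, 'width': 0.09418735864026949}
```

View pics/top0.png

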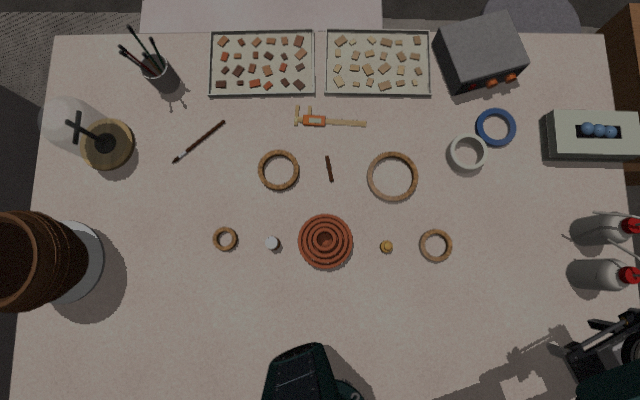

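View pics/scene0.png

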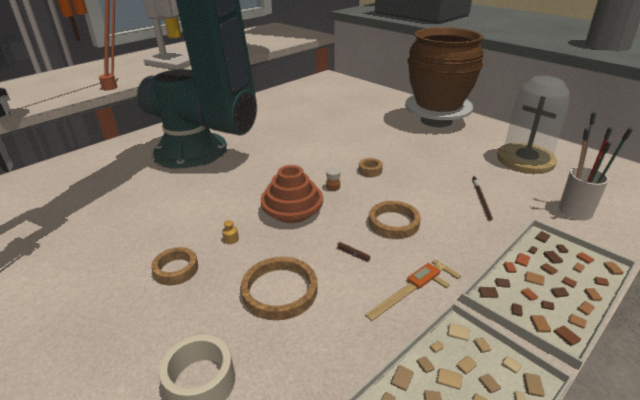

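The top view shows the nest at (325,241), and the rings at (225,239) beaker, (436,246) cup, (278,170) bowl and (392,176) dish. The jar is at (272,243) and the weight at (387,246). The scene view shows the nest upright at (292,195).

```bash
cat >> h.py <<'E'
def hsv(s): return cv2.cvtColor(np.asarray(s['pixels']),cv2.COLOR_RGB2HSV).astype(int)
def circ(P):
    A=np.c_[2*P[:,:2],np.ones(len(P))]; x=np.linalg.lstsq(A,(P[:,:2]**2).sum(1),rcond=None)[0]
    return x[0],x[1],np.sqrt(x[2]+x[0]**2+x[1]**2)
E
python3 - <<'E'
from h import *
s=snap('top'); h=hsv(s)
for n,(u,v) in dict(nest=(325,215),tab=(325,290),ring=(371,176),ringin=(392,176),jar=(272,243),w=(387,246),b=(225,229)).items(): print(n,h[v-1:v+2,u-1:u+2].reshape(-1,3).mean(0).round(),h[v,u])
c=snap('scene'); hc=hsv(c)
for n,(u,v) in dict(nest=(270,205),tab=(200,200),ring=(250,295)).items(): print(n,hc[v,u])
m=((h[...,1]>75)&(h[...,2]>50)).astype(np.uint8)
for n,(u,v),z in [('nest',(325,241),.04),('rb',(225,239),.024),('rc',(436,246),.024),('rbo',(278,170),.024),('rd',(392,176),.024),('jar',(272,243),.04),('w',(387,246),.04)]:
    k,l,st,ce=cv2.connectedComponentsWithStats(m,connectivity=8)
    best=min(range(1,k),key=lambda i:np.hypot(*(ce[i]-(u,v))) if st[i,4]>20 else 1e9)
    cs,hi=cv2.findContours((l==best).astype(np.uint8),cv2.RETR_CCOMP,cv2.CHAIN_APPROX_NONE)
    print(n,st[best])
    for cc in cs:
        if len(cc)>12: print('   ',len(cc),np.round(circ(onz(s,cc,z)),4))
cv2.imwrite('pics/m.png',m*255)
E
```

```text
nest [  9. 148. 114.] [  8 166 117]
tab [ 14.  29. 142.] [ 13  25 144]
ring [ 14.  77. 120.] [ 13  90 127]
ringin [ 15.  29. 142.] [ 15  29 143]
jar [ 13.   3. 145.] [  0   2 145]
w [ 19. 142. 141.] [ 19 139 143]
b [ 15. 132. 110.] [ 15 135 113]
nest [  9 123  79]
tab [ 15  45 183]
ring [ 14  99 137]
nest [ 298  214   55   55 2224]
    155 [0.4452 0.0082 0.0686]
    20 [0.4017 0.0076 0.0077]
    35 [0.4298 0.0055 0.0167]
    40 [0.4513 0.0107 0.0174]
rb [213 227  24  24 273]
    68 [0.4518 0.2688 0.0298]
    45 [0.452  0.2692 0.0205]
rc [420 229  32  33 413]
    91 [ 0.4356 -0.2775  0.0404]
    67 [ 0.4351 -0.2771  0.0305]
rbo [258 150  41  41 560]
    113 [0.636  0.1333 0.0536]
    91 [0.6359 0.1334 0.0425]
rd [367 152  51  49 663]
    142 [ 0.618  -0.1711  0.0659]
    119 [ 0.6174 -0.1698  0.0559]
jar [213 227  24  24 273]
    68 [0.4507 0.2644 0.0293]
    45 [0.4508 0.2649 0.0202]
w [380 240  13  13 129]
    34 [ 0.4314 -0.1467  0.0151]
```

```bash
cat >> h.py <<'E'
from scipy.spatial.transform import Rotation as Ro
def go(*g, yaw=0.):
    "tool-frame shift in shares of 200mm and turn in shares of 120deg, turn first"
    o=readout.get_obs(); R=Ro.from_euler('xyz',o['ee_rot']); T=Ro.from_euler('xyz',[np.pi,0,yaw])
    d=np.array(g)-o['tool_pos']
    print('at',o['tool_pos'].round(4),o['ee_rot'].round(3),'t',o['time'],'turn',((R.inv()*T).as_rotvec()/np.radians(120)).round(4),'shift after turn',(T.inv().apply(d)/.2).round(4),'w',o['width'],o['finger_force'])
E
python3 -c "
from h import *
go(.44,.008,.28)"
```

```text
at [ 0.2405 -0.4943  0.2049] [-3.141 -0.     0.453] t 0.25 turn [-5.000e-04  1.000e-04  2.162e-01] shift after turn [ 0.9975 -2.5117 -0.3754] w 0.09387682995439184 0.0
```

>>> carry_out --motion "0 0 -0.125 0 0 0.072 1; 0 0 -0.125 0 0 0.072 1; 0 0 -0.125 0 0 0.072 1; 0.1 -0.25 0 0 0 0 1; 0.1 -0.25 0 0 0 0 1; 0.1 -0.25 0 0 0 0 1; 0.1 -0.25 0 0 0 0 1; 0.1 -0.25 0 0 0 0 1; 0.1 -0.25 0 0 0 0 1; 0.1 -0.25 0 0 0 0 1; 0.1 -0.25 0 0 0 0 1; 0.1 -0.25 0 0 0 0 1"

```text
time: 1.75
tool_pos: [0.4207, -0.0428, 0.2806]
ee_rot: [3.141, -0.001, 0.0]
wrist_force: [0.4, -0.3, -0.4]
width: 0.0937
finger_force: 0.0
```

>>> carry_out --motion "0.1 -0.25 0 0 0 0 1; 0 0 0 0 0 0 1; 0 0 0 0 0 0 1"

```text
time: 2.12
tool_pos: [0.4402, 0.0052, 0.2803]
ee_rot: [3.141, 0.001, 0.001]
wrist_force: [0.0, -0.3, -0.1]
width: 0.094
finger_force: 0.0
```

```bash
python3 -c "
from h import *
go(.44,.008,.28)
s=snap('wrist','w1.png');snap('top','t1.png')
h=hsv(s);print(proj(s,[[.445,.008,.106],[.445,.008,.04]]))"
```

```text
at [0.4402 0.0052 0.2803] [3.141e+00 1.000e-03 1.000e-03] t 2.125 turn [0.0003 0.0002 0.0004] shift after turn [-0.001  -0.0139  0.0017] w 0.09397442461235957 0.0
[[317.4616173  176.47233776]
 [317.92189496 168.09237582]]
```

View pics/w1.png

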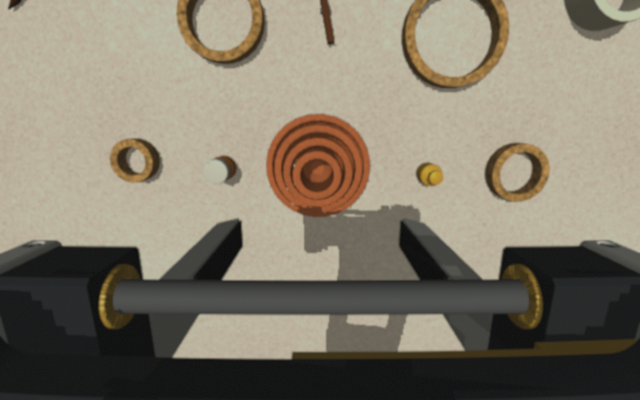

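The wrist view shows the nest at (318,165), with the beaker rim around (319,173). The rings are at (134,160), (517,171), (222,17) and (456,35). The jar is at (222,170) and the weight at (430,175). I'll save this view, shift, and take a second one for parallax.

```bash
python3 -c "
from h import *
import pickle
pickle.dump(snap('wrist'),open('a.pkl','wb'))"
```

>>> carry_out --motion "0.2 -0.2 0 0 0 0 1; 0.2 -0.2 0 0 0 0 1; 0 0 0 0 0 0 1; 0 0 0 0 0 0 1"

```text
time: 2.78
tool_pos: [0.5201, 0.0842, 0.2804]
ee_rot: [3.141, 0.001, -0.001]
wrist_force: [0.5, -0.0, 0.8]
width: 0.0941
finger_force: 0.0
```

```bash
cat > meas.py <<'E'
from h import *
import pickle,sys
a=pickle.load(open('a.pkl','rb')); b=snap('wrist','w2.png'); pickle.dump(b,open('b.pkl','wb'))
def ells(s,near,z,r,mode='sat'):
    h=hsv(s)
    u,v=proj(s,[[*near,z]])[0]
    if mode=='sat': m=(h[...,1]>75)&(h[...,2]>40)
    else: m=(h[...,2]>thr)&(h[...,1]>75)
    yy,xx=np.mgrid[:400,:640]; m&=np.hypot(xx-u,yy-v)<r
    cs,hi=cv2.findContours(m.astype(np.uint8),cv2.RETR_CCOMP,cv2.CHAIN_APPROX_NONE)
    return [c for c in cs if len(c)>25]
for n,p,z,r in [('nest',(.445,.008),.04,70),('rb',(.452,.269),.024,35),('rc',(.435,-.277),.024,45),('rbo',(.636,.133),.024,60),('rd',(.618,-.171),.024,70)]:
    for nm,s in(('a',a),('b',b)):
        for c in ells(s,p,z,r): print(n,nm,len(c),np.round(circ(onz(s,c,z)),4), 'z0' , np.round(circ(onz(s,c,0)),4))
# radial V profile across nest
for nm,s in(('a',a),('b',b)):
    u,v=proj(s,[[.445,.008,.106]])[0]; h=hsv(s); print(nm,u,v,h[int(v),int(u)-60:int(u)+60:1,2].tolist())
E
python3 meas.py
```

```text
nest a 292 [0.4468 0.0083 0.0689] z0 [0.4411 0.0088 0.0755]
nest b 298 [0.4487 0.0134 0.0659] z0 [0.4357 0.0067 0.0721]
rb a 131 [0.4538 0.2653 0.0325] z0 [0.4509 0.2797 0.0343]
rb a 65 [0.4541 0.2637 0.0163] z0 [0.4512 0.278  0.0172]
rb b 122 [0.4553 0.2668 0.0319] z0 [0.4481 0.2769 0.0336]
rb b 66 [0.456  0.2653 0.0171] z0 [0.4489 0.2753 0.018 ]
rc a 174 [ 0.4379 -0.2733  0.0435] z0 [ 0.4342 -0.2885  0.0459]
rc a 103 [ 0.438  -0.2713  0.026 ] z0 [ 0.4343 -0.2864  0.0274]
rc b 167 [ 0.441  -0.2712  0.044 ] z0 [ 0.4331 -0.2907  0.0464]
rc b 91 [ 0.4401 -0.2692  0.0244] z0 [ 0.432  -0.2886  0.0257]
rbo a 319 [0.6326 0.1316 0.0476] z0 [0.6396 0.1386 0.0503]
rbo b 239 [0.6376 0.1336 0.054 ] z0 [0.6404 0.1364 0.057 ]
rbo b 179 [0.6362 0.1324 0.0409] z0 [0.639  0.1351 0.0431]
rd a 441 [ 0.6152 -0.1678  0.0603] z0 [ 0.6213 -0.1773  0.0636]
rd b 296 [ 0.6192 -0.1671  0.0685] z0 [ 0.621  -0.1809  0.0723]
rd b 215 [ 0.6185 -0.1635  0.0508] z0 [ 0.6203 -0.1771  0.0536]
a 316.72499007462284 176.48750071852746 [187, 186, 186, 187, 189, 187, 185, 184, 186, 181, 172, 167, 167, 165, 163, 158, 136, 
[... 321 characters left out ...]
13, 76, 65, 86, 123, 153, 162, 161, 160, 159, 144, 108, 80, 102, 141, 163, 166, 165, 164, 157, 137, 124, 142, 159, 165, 165, 164, 165, 173, 183, 188, 189, 188, 186, 183, 180]
b 383.94598539256543 242.6144484577482 [111, 111, 112, 112, 108, 101, 94, 93, 95, 95, 95, 91, 84, 81, 84, 87, 92, 95, 96, 97, 94, 87, 74, 66, 70, 78, 87, 92, 94, 94, 93, 85, 71, 62, 64, 66, 68, 74, 89, 95, 97, 95, 93, 90, 82, 69, 63, 64, 64, 64, 65, 64, 65, 64, 64, 64, 64, 64, 65, 65, 64, 64, 63, 64, 62, 61, 62, 61, 60, 59, 59, 58, 58, 57, 55, 46, 30, 18, 18, 17, 16, 15, 17, 17, 16, 17, 16, 17, 17, 17, 18, 16, 15, 17, 19, 19, 29, 43, 52, 60, 64, 66, 67, 67, 68, 68, 67, 66, 66, 68, 67, 67, 67, 66, 66, 67, 68, 67, 67, 74]
```

```bash
python3 -c "
import cv2
i=cv2.imread('pics/w1.png')[105:225,258:378];cv2.imwrite('pics/c1.png',cv2.resize(i,(600,600),interpolation=cv2.INTER_CUBIC))"
```

```text
(no output)
```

View pics/c1.png

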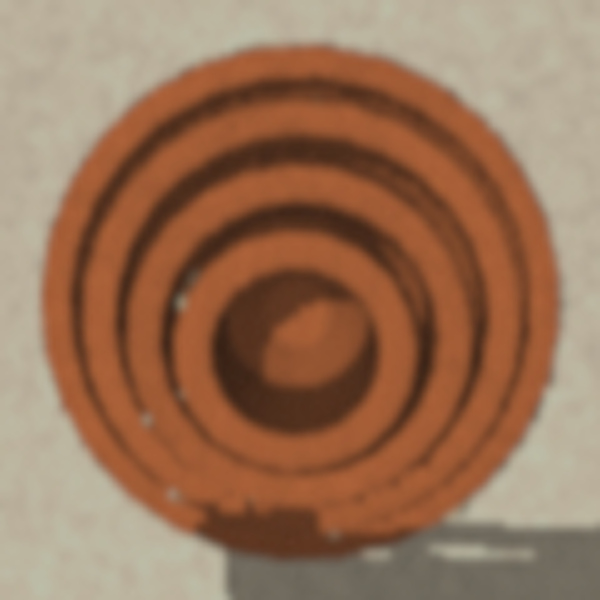

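The crop shows the beaker rim as the bright inner annulus, centred near (295,332) in the crop, which is (317,171) in the full picture. It sits about 4 mm further ahead than the dish centre, so it may lean or be off-centre. I'll take a shadow-free second view from further back.

>>> carry_out --motion "-0.18 0.1 0 0 0 0 1; -0.18 0.1 0 0 0 0 1; -0.18 0.1 0 0 0 0 1; -0.18 0.1 0 0 0 0 1; 0 0 0 0 0 0 1; 0 0 0 0 0 0 1"

```text
time: 3.58
tool_pos: [0.3764, 0.005, 0.2811]
ee_rot: [3.141, -0.002, -0.001]
wrist_force: [0.5, 0.5, -0.2]
width: 0.0937
finger_force: 0.0
```

```bash
cat >> h.py <<'E'
from scipy.ndimage import map_coordinates
from scipy.optimize import least_squares
def edges(s,uv,r0,r1,sign,ch=0):
    "strongest radial edge (sign of change of red going outward) between r0 and r1 px about uv"
    g=cv2.GaussianBlur(np.asarray(s['pixels'])[...,ch].astype(float),(0,0),.7)
    th=np.radians(np.arange(0,360,4)); r=np.arange(r0,r1,.25)
    U=uv[0]+np.outer(np.cos(th),r);V=uv[1]+np.outer(np.sin(th),r)
    d=sign*np.gradient(map_coordinates(g,[V,U],order=1),axis=1); i=d.argmax(1); ok=d.max(1)>2.5
    return np.c_[U[range(len(th)),i],V[range(len(th)),i]][ok]
def fitc(s,pts,z):
    P=onz(s,pts,z)[:,:2]; x0=circ(P)
    q=least_squares(lambda q:np.hypot(P[:,0]-q[0],P[:,1]-q[1])-q[2],x0,loss='soft_l1',f_scale=.0008)
    return q.x, np.median(abs(q.fun))
def rimpair(s,X,rad,wall=.009):
    "outer and inner top-edge circles of a rim believed at X"
    u=proj(s,[X,[X[0],X[1]+rad,X[2]],[X[0],X[1]+rad-wall/2,X[2]],[X[0],X[1]+rad-wall,X[2]]])
    ro,rm,ri=np.linalg.norm(u[1:]-u[0],axis=1)
    out=[]
    for a,b,sg in((rm,ro+.6*(ro-rm),-1),(ri-.6*(rm-ri),rm,1)):
        q,e=fitc(s,edges(s,u[0],a,b,sg),X[2]); out.append((q.round(4),round(e,5)))
    return out
E
cat > m2.py <<'E'
from h import *
import pickle
a=pickle.load(open('a.pkl','rb')); c=snap('wrist'); pickle.dump(c,open('c.pkl','wb'))
for X,r in(([.449,.008,.106],.028),([.447,.008,.084],.042),([.447,.008,.062],.056),([.446,.008,.04],.070)):
    for it in range(3):
        ra=rimpair(a,X,r);rc=rimpair(c,X,r); m=(ra[0][0]+rc[0][0]+ra[1][0]+rc[1][0])/4; X=[m[0],m[1],X[2]]
    print(X,ra,rc)
    # height by triangulating centres (inner+outer mean)
    pa=((ra[0][0]+ra[1][0])/2)[:2];pc=((rc[0][0]+rc[1][0])/2)[:2]
    ca=-np.array(a['R']).T@a['t'];cc=-np.array(c['R']).T@c['t']
    da=np.r_[pa,X[2]]-ca;dc=np.r_[pc,X[2]]-cc
    k=np.linalg.lstsq(np.c_[da,-dc],cc-ca,rcond=None)[0];print('tri',(ca+k[0]*da).round(4),(cc+k[1]*dc).round(4))
go(.448,.008,.15)
E
python3 m2.py
```

```text
[np.float64(0.446575), np.float64(0.008975), 0.106] [(array([0.4472, 0.0091, 0.0271]), np.float64(0.00026)), (array([0.4466, 0.0089, 0.019 ]), np.float64(0.00011))] [(array([0.4463, 0.0089, 0.0275]), np.float64(0.00013)), (array([0.4462, 0.009 , 0.019 ]), np.float64(0.00016))]
tri [0.4463 0.0091 0.1024] [0.4463 0.009  0.1024]
[np.float64(0.445775), np.float64(0.008525), 0.084] [(array([0.446 , 0.0087, 0.0412]), np.float64(0.0003)), (array([0.4453, 0.0086, 0.0334]), np.float64(0.00025))] [(array([0.4459, 0.0082, 0.0413]), np.float64(0.00014)), (array([0.4459, 0.0086, 0.0331]), np.float64(0.00018))]
tri [0.4459 0.0086 0.0855] [0.4459 0.0084 0.0855]
[np.float64(0.4466), np.float64(0.008025000000000001), 0.062] [(array([0.4473, 0.0081, 0.0549]), np.float64(0.00034)), (array([0.4461, 0.0078, 0.0476]), np.float64(0.0002))] [(array([0.4466, 0.0081, 0.0551]), np.float64(0.0002)), (array([0.4464, 0.0081, 0.0473]), np.float64(0.00015))]
tri [0.4465 0.008  0.0607] [0.4465 0.0081 0.0608]
[np.float64(0.425175), np.float64(-0.000925), 0.04] [(array([ 0.4209, -0.0035,  0.0697]), np.float64(0.00109)), (array([ 4.261e-01, -4.000e-04,  6.190e-02]), np.float64(0.0019))] [(array([0.4288, 0.0014, 0.0639]), np.float64(0.00108)), (array([ 0.4249, -0.0012,  0.0599]), np.float64(0.00151))]
tri [ 0.4276 -0.0017  0.0611] [4.276e-01 3.000e-04 6.110e-02]
at [0.3766 0.0053 0.2808] [ 3.142e+00 -1.000e-03 -0.000e+00] t 3.625 turn [ 0.     -0.0006 -0.0002] shift after turn [ 0.3568 -0.0135  0.6538] w 0.0939806904614843 0.0
```

>>> carry_out --motion "0.175 -0.01 0.1 0 0 0 1; 0.175 -0.01 0.1 0 0 0 1; 0 0 0.2 0 0 0 1; 0 0 0.2 0 0 0 1; 0 0 0.2 0 0 0 1; 0 0 0 0 0 0 1; 0 0 0 0 0 0 1"

```text
time: 4.5
tool_pos: [0.4476, 0.0096, 0.1218]
ee_rot: [3.141, -0.002, 0.001]
wrist_force: [0.3, 0.1, -0.1]
width: 0.0939
finger_force: 0.0
```

```bash
cat > rings.py <<'E'
from h import *
import pickle
def ring(s,p,ro,ri,z=.024):
    nad=-np.array(s['R']).T@s['t']
    p=np.array(p,float)
    for it in range(3):
        u=proj(s,[[*p,z],[p[0],p[1]+ro,z],[p[0],p[1]+ri,z]]); a,b=np.linalg.norm(u[1:]-u[0],axis=1); w=(a-b)/2
        P=onz(s,edges(s,u[0],a-w,a+w,1,2),z)[:,:2]; Q=onz(s,edges(s,u[0],b-w,b+w,1 if 0 else 1,2)*0+edges(s,u[0],b-w,b+w,1,2),z)[:,:2]
        Q=onz(s,edges(s,u[0],b-w,b+w,-1,2),z)[:,:2]
        d=p-nad[:2]; P=P[(P-p)@d>0]; Q=Q[(Q-p)@d<0]
        f=lambda q:np.r_[np.hypot(*(P-q[:2]).T)-ro-q[2],np.hypot(*(Q-q[:2]).T)-ri+q[2]]
        r=least_squares(f,[*p,0],loss='soft_l1',f_scale=.0008); p=r.x[:2]
    return r.x.round(4),len(P),len(Q),np.median(abs(r.fun)).round(5)
R=dict(rb=((.4525,.2705),.031,.020),rc=((.437,-.2786),.042,.030),rbo=((.637,.134),.055,.042),rd=((.619,-.171),.068,.055))
if __name__=='__main__':
    V={k:pickle.load(open(k+'.pkl','rb')) for k in'abc'}; V['top']=snap('top')
    for n,(p,ro,ri) in R.items():
        for k,s in V.items():
            try: print(n,k,*ring(s,p,ro,ri))
            except Exception as e: print(n,k,'x')
    go(.4466,.009,.088)
E
python3 rings.py
```

```text
rb a [4.531e-01 2.690e-01 2.000e-04] 45 42 0.00042
rb b [0.4542 0.2676 0.0014] 44 45 0.00057
rb c [4.53e-01 2.69e-01 2.00e-04] 45 42 0.00048
rb top [0.4519 0.2681 0.0009] 45 45 0.00069
rc a [ 0.4366 -0.2771  0.    ] 45 45 0.0005
rc b [ 0.4369 -0.2745  0.0023] 23 45 0.00049
rc c [ 0.4362 -0.2765  0.0006] 45 45 0.00053
rc top [ 0.4338 -0.276   0.0021] 45 45 0.00093
rbo a [6.375e-01 1.329e-01 4.000e-04] 18 41 0.0003
rbo b [6.371e-01 1.333e-01 4.000e-04] 45 45 0.00067
rbo c x
rbo top [6.361e-01 1.334e-01 4.000e-04] 45 45 0.00055
rd a [ 0.619  -0.169   0.0009] 24 44 0.00054
rd b [ 6.192e-01 -1.690e-01  6.000e-04] 45 45 0.00063
rd c [ 0.6194 -0.1696  0.    ] 7 25 0.00041
rd top [ 0.6163 -0.1702  0.0016] 45 45 0.00094
at [0.4481 0.0095 0.1225] [ 3.141e+00 -3.000e-03  1.000e-03] t 4.55 turn [ 0.0002 -0.0016  0.0004] shift after turn [-0.0073  0.0026  0.1727] w 0.0936987109389272 0.0
```

>>> carry_out --motion "-0.007 0.002 0.085 0 0 0 1; 0 0 0.085 0 0 0 1; 0 0 0 0 0 0 1; 0 0 0 0 0 0 0.4; 0 0 0 0 0 0 0.4; 0 0 0 0 0 0 0.4; 0 0 0 0 0 0 0.4; 0 0 0 0 0 0 0.4"

```text
time: 5.55
tool_pos: [0.4452, 0.0091, 0.0867]
ee_rot: [3.141, -0.001, 0.0]
wrist_force: [-0.4, 0.7, 1.1]
width: 0.0551
finger_force: 30.0
```

>>> carry_out --motion "0 0 -0.05 0 0 0 0.4; 0 0 -0.1 0 0 0 0.4; 0 0 -0.15 0 0 0 0.4; 0 0 -0.15 0 0 0 0.4; 0 0 -0.1 0 0 0 0.4; 0 -0.1 0 0 0 0 0.4; 0.016 -0.2 0 0 0 0 0.4; 0.016 -0.2 0 0 0 0 0.4; 0 -0.2 0 0 0 0 0.4; 0 -0.2 0 0 0 0 0.4; 0 -0.2 0 0 0 0 0.4; 0 -0.1 0 0 0 0 0.4"

```text
time: 7.05
tool_pos: [0.451, 0.2506, 0.1966]
ee_rot: [3.141, 0.0, 0.002]
wrist_force: [-0.0, 0.1, -0.7]
width: 0.0555
finger_force: 30.0
```

>>> carry_out --motion "0 -0.1 0 0 0 0 0.4; 0 0 0.05 0 0 0 0.4; 0 0 0.05 0 0 0 0.4; 0 0 0 0 0 0 0.4"

```text
time: 7.55
tool_pos: [0.4506, 0.2677, 0.1746]
ee_rot: [3.14, 0.003, -0.001]
wrist_force: [0.3, 0.2, -0.2]
width: 0.0552
finger_force: 30.0
```

```bash
python3 -c "
from h import *
from rings import *
go(.4516,.269,.0766)
s=snap('wrist','w3.png')
for k in('rb','rbo'):
  p,ro,ri=R[k]
  try: print(k,ring(s,p,ro,ri))
  except Exception as e: print(e)
o=readout.get_obs()['tool_pos'];print([np.round(x,4) for x in rimpair(s,[o[0]+.0014,o[1],o[2]+.018],.028)[1]])
"
```

```text
at [0.4506 0.2677 0.1746] [ 3.14e+00  3.00e-03 -1.00e-03] t 7.55 turn [ 0.0009  0.0014 -0.0005] shift after turn [ 0.005  -0.0063  0.4901] w 0.055184670463371534 29.995991340838373
rb (array([0.4536, 0.2676, 0.0021]), 10, 39, np.float64(0.00048))
rbo (array([6.378e-01, 1.353e-01, 2.000e-04]), 11, 29, np.float64(0.00032))
[array([0.4518, 0.2671, 0.0192]), np.float64(0.0001)]
```

View pics/w3.png

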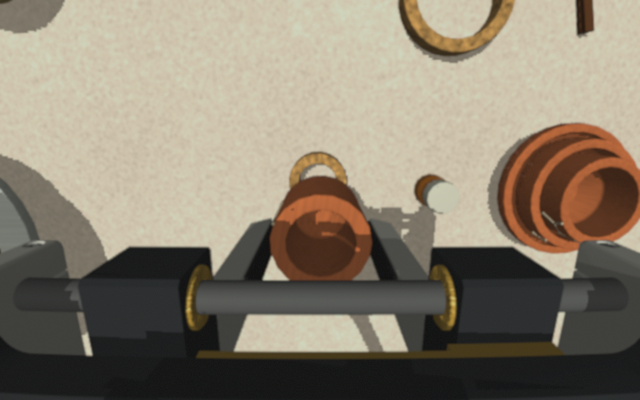

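The picture shows the beaker upright in the fingers at (320,240). Its ring is behind it at (318,172), and the rest of the nest is undisturbed at (570,190).

>>> carry_out --motion "0.007 -0.007 0.1 0 0 0 0.4; 0 0 0.1 0 0 0 0.4; 0 0 0.1 0 0 0 0.4; 0 0 0.1 0 0 0 0.4; 0 0 0.04 0 0 0 0.4; 0 0 0.01 0 0 0 0.4; 0 0 0.01 0 0 0 0.4; 0 0 0 0 0 0 0.4; 0 0 0 0 0 0 0.4"

```text
time: 8.72
tool_pos: [0.453, 0.2707, 0.085]
ee_rot: [-3.141, -0.001, 0.0]
wrist_force: [0.2, -0.1, -1.6]
width: 0.0555
finger_force: 30.0
```

>>> carry_out --motion "0 0 0.01 0 0 0 0.4; 0 0 0.01 0 0 0 0.4; 0 0 0 0 0 0 0.4; 0 0 0 0 0 0 0.4"

```text
time: 9.22
tool_pos: [0.4527, 0.2705, 0.0804]
ee_rot: [3.141, 0.0, 0.0]
wrist_force: [0.3, 0.4, -0.1]
width: 0.0555
finger_force: 30.0
```

```bash
python3 -c "
from h import *
for i in range(4):
  snap('top'); o=readout.get_obs();print(o['tool_pos'].round(4),o['wrist_force'].round(2),o['wrist_torque'].round(3))"
```

```text
[0.4527 0.2705 0.0804] [ 0.48 -0.62 -1.27] [ 0.054 -0.051  0.007]
[0.4528 0.2705 0.0805] [ 0.26 -0.33 -0.86] [ 0.034 -0.006  0.025]
[0.4528 0.2705 0.0805] [-0.52  0.67 -0.84] [0.052 0.049 0.002]
[0.4528 0.2705 0.0805] [-0.52 -0.08 -1.05] [0.056 0.02  0.01 ]
```

>>> carry_out --motion "0 0.007 0 0 0 0 0.4; 0 0 0.008 0 0 0 0.4; 0 0 0 0 0 0 0.4; 0 0 0.006 0 0 0 0.4; 0 0 0 0 0 0 0.4; 0 0 0 0 0 0 0.4"

```text
time: 10.18
tool_pos: [0.4527, 0.2691, 0.0776]
ee_rot: [3.141, 0.0, 0.0]
wrist_force: [0.1, -0.1, -1.2]
width: 0.0551
finger_force: 30.0
```

>>> carry_out --motion "0 0 0.005 0 0 0 0.4; 0 0 0 0 0 0 0.4; 0 0 0 0 0 0 0.4"

```text
time: 10.55
tool_pos: [0.4527, 0.2691, 0.0766]
ee_rot: [3.141, 0.0, 0.0]
wrist_force: [0.3, -0.0, -1.1]
width: 0.0553
finger_force: 30.0
```

>>> carry_out --motion "0 0 0.005 0 0 0 0.4; 0 0 0 0 0 0 0.4; 0 0 0 0 0 0 0.4"

```text
time: 10.92
tool_pos: [0.4527, 0.2691, 0.0756]
ee_rot: [3.142, -0.0, 0.0]
wrist_force: [0.3, 0.5, -1.7]
width: 0.0552
finger_force: 30.0
```

>>> carry_out --motion "0 0 0.004 0 0 0 0.4; 0 0 0 0 0 0 0.4; 0 0 0 0 0 0 0.4"

```text
time: 11.3
tool_pos: [0.4527, 0.2691, 0.0748]
ee_rot: [3.141, -0.0, 0.0]
wrist_force: [-0.1, 0.1, -1.2]
width: 0.0556
finger_force: 30.0
```

>>> carry_out --motion "0 0 0.004 0 0 0 0.4; 0 0 0 0 0 0 0.4; 0 0 0.004 0 0 0 0.4; 0 0 0 0 0 0 0.4; 0 0 0 0 0 0 0.4"

```text
time: 11.92
tool_pos: [0.453, 0.2691, 0.0745]
ee_rot: [-3.141, -0.001, 0.0]
wrist_force: [-1.7, -0.2, 6.1]
width: 0.0554
finger_force: 30.0
```

Contact: the upward force is 6 N. I'll release gradually and lift.

>>> carry_out --motion "0 0 -0.005 0 0 0 0.4; 0 0 0 0 0 0 0.6; 0 0 0 0 0 0 0.62; 0 0 0 0 0 0 0.7; 0 0 0 0 0 0 0.8; 0 0 -0.05 0 0 0 0.9; 0 0 -0.15 0 0 0 1; 0 0 -0.2 0 0 0 1; 0 0.1 -0.25 0 0 0 1; 0 0.2 -0.25 0 0 0 1; 0 0.2 0 0 0 0 1; 0 0.2 0 0 0 0 1"

```text
time: 13.42
tool_pos: [0.4532, 0.129, 0.2552]
ee_rot: [-3.141, -0.004, 0.001]
wrist_force: [0.7, 0.2, -1.0]
width: 0.0941
finger_force: 0.0
```

>>> carry_out --motion "-0.1 0.2 0 0 0 0 1; -0.1 0.2 0 0 0 0 1; -0.1 0.2 0 0 0 0 1; 0 0 0 0 0 0 1; 0 0 0 0 0 0 1"

```text
time: 14.05
tool_pos: [0.3931, 0.0103, 0.2537]
ee_rot: [-3.141, -0.002, 0.0]
wrist_force: [0.8, -0.1, -0.5]
width: 0.0943
finger_force: 0.0
```

```bash
cat > look.py <<'E'
from h import *
import sys
def rim(s,X,r,n=3):
    X=list(X)
    for i in range(n):
        q=rimpair(s,X,r); X[:2]=((q[0][0]+q[1][0])/2)[:2]
    return np.round(X,4).tolist(),[(float(a[0][2]),float(a[1])) for a in q]
if __name__=='__main__':
    s=snap('wrist',sys.argv[1])
    t=snap('top')
    for k,v in(('w',s),('t',t)): print(k,'beaker',rim(v,[.453,.269,.0946],.028))
    for X,r in(([.446,.009,.084],.042),([.4465,.008,.062],.056)): print(rim(s,X,r))
    go(.446,.0085,.066)
E
python3 look.py w4.png
```

```text
w beaker ([0.4536, 0.2683, 0.0946], [(0.0264, 0.00018), (0.0187, 0.00017)])
t beaker ([0.4527, 0.2684, 0.0946], [(0.0261, 0.00024), (0.0185, 0.00026)])
([0.446, 0.0083, 0.084], [(0.0412, 0.00014), (0.033, 0.00013)])
([0.4465, 0.008, 0.062], [(0.055, 0.00015), (0.0474, 0.00017)])
at [0.3932 0.0108 0.2533] [-3.141e+00 -0.000e+00  2.000e-03] t 14.15 turn [-0.0001 -0.0002  0.0009] shift after turn [0.264  0.0116 0.9365] w 0.09411785032133682 0.0
```

View pics/w4.png

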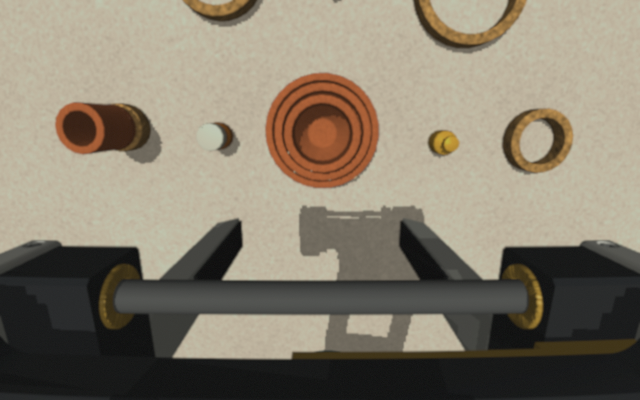

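The picture shows the beaker standing upright on its ring at (90,130). The cup, bowl and dish are still nested at (322,130), and the jar and weight are standing.

>>> carry_out --motion "0.132 0.006 0.1 0 0 0 1; 0.132 0.005 0.2 0 0 0 1; 0 0 0.2 0 0 0 1; 0 0 0.16 0 0 0 1; 0 0 0 0 0 0 1; 0 0 0 0 0 0 1"

```text
time: 14.9
tool_pos: [0.4466, 0.0084, 0.1224]
ee_rot: [3.141, -0.002, 0.002]
wrist_force: [0.0, -0.3, 1.1]
width: 0.0937
finger_force: 0.0
```

```bash
python3 -c "
from h import *
go(.446,.0085,.066)"
```

```text
at [0.4466 0.0084 0.1224] [ 3.141e+00 -2.000e-03  2.000e-03] t 14.9 turn [ 0.0001 -0.0009  0.0008] shift after turn [-0.0031 -0.0006  0.282 ] w 0.09370313561905043 0.0
```

>>> carry_out --motion "0 0 0.1 0 0 0 1; 0 0 0.1 0 0 0 1; 0 0 0.06 0 0 0 1; 0 0 0.02 0 0 0 1; 0 0 0 0 0 0 1; 0 0 0 0 0 0 0.8; 0 0 0 0 0 0 0.8; 0 0 0 0 0 0 0.8; 0 0 0 0 0 0 0.8"

```text
time: 16.02
tool_pos: [0.4463, 0.0081, 0.066]
ee_rot: [-3.141, -0.002, 0.0]
wrist_force: [-0.8, 2.8, 5.4]
width: 0.0845
finger_force: 30.0
```

>>> carry_out --motion "0 0 -0.03 0 0 0 0.8; 0 0 -0.1 0 0 0 0.8; 0 0 -0.15 0 0 0 0.8; 0 0 -0.15 0 0 0 0.8; 0 0 -0.1 0 0 0 0.8; 0 0.1 0 0 0 0 0.8; -0.024 0.2 0 0 0 0 0.8; -0.024 0.2 0 0 0 0 0.8; 0 0.2 0 0 0 0 0.8; 0 0.2 0 0 0 0 0.8; 0 0.2 0 0 0 0 0.8; 0 0.2 0 0 0 0 0.8"

```text
time: 17.52
tool_pos: [0.4352, -0.2534, 0.17]
ee_rot: [-3.141, 0.002, -0.0]
wrist_force: [0.5, -0.5, -1.9]
width: 0.0842
finger_force: 30.0
```

>>> carry_out --motion "0 0.1 0 0 0 0 0.8; 0 0.027 0.05 0 0 0 0.8; 0 0 0.05 0 0 0 0.8; 0 0 0 0 0 0 0.8; 0 0 0 0 0 0 0.8"

```text
time: 18.15
tool_pos: [0.4363, -0.2766, 0.1511]
ee_rot: [-3.142, -0.0, 0.002]
wrist_force: [-0.2, 0.2, -1.3]
width: 0.0844
finger_force: 30.0
```

```bash
python3 -c "
from look import *
from rings import *
go(.4365,-.277,.0624)
s=snap('wrist','w5.png')
p,ro,ri=R['rc']
print(ring(s,p,ro,ri))
o=readout.get_obs()['tool_pos'];print(rim(s,[*o[:2],o[2]+.018],.042))
for k in('bowl',.062,.056),('dish',.04,.07): print(rim(s,[.4465,.008,k[1]],k[2]))
"
```

```text
at [ 0.4363 -0.2766  0.1511] [-3.142e+00 -0.000e+00  2.000e-03] t 18.15 turn [-0.     -0.      0.0009] shift after turn [0.0011 0.0019 0.4437] w 0.08436875694582933 29.999394128099084Traceback (most recent call last):
  File "<string>", line 7, in <module>
    print(ring(s,p,ro,ri))
          ~~~~^^^^^^^^^^^
  File "rings.py", line 9, in ring
    Q=onz(s,edges(s,u[0],b-w,b+w,-1,2),z)[:,:2]
      ~~~^^^^^^^^^^^^^^^^^^^^^^^^^^^^^^^^
  File "h.py", line 13, in onz
    c,d=ray(s,uv); return c+d*((z-c[2])/d[:,2])[:,None]
        ~~~^^^^^^
  File "h.py", line 9, in ray
    p=cv2.undistortPoints(np.array(uv,float).reshape(-1,1,2),K(s),np.array(s['dist_coeffs'],float)).reshape(-1,2)
      ~~~~~~~~~~~~~~~~~~~^^^^^^^^^^^^^^^^^^^^^^^^^^^^^^^^^^^^^^^^^^^^^^^^^^^^^^^^^^^^^^^^^^^^^^^^^^
cv2.error: OpenCV(4.12.0) /io/opencv/modules/calib3d/src/undistort.dispatch.cpp:347: error: (-215:Assertion failed) CV_IS_MAT(_src) && CV_IS_MAT(_dst) && (_src->rows == 1 || _src->cols == 1) && (_dst->rows == 1 || _dst->cols == 1) && _src->cols + _src->rows - 1 == _dst->rows + _dst->cols - 1 && (CV_MAT_TYPE(_src->type) == CV_32FC2 || CV_MAT_TYPE(_src->type) == CV_64FC2) && (CV_MAT_TYPE(_dst->type) == CV_32FC2 || CV_MAT_TYPE(_dst->type) == CV_64FC2) in function 'cvUndistortPointsInternal'
```

View pics/w5.png

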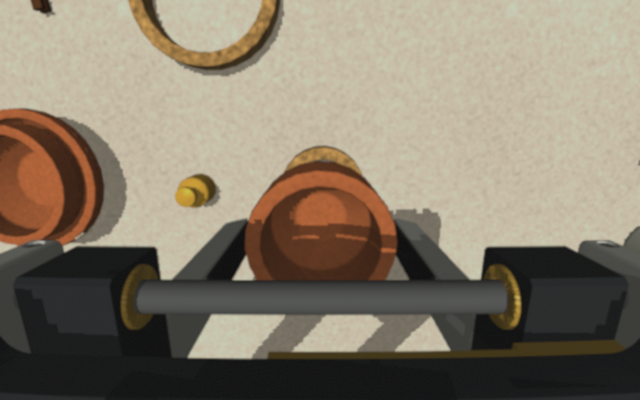

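The picture shows the cup held upright at (322,240), with its ring behind it at (322,160). The bowl and dish are at the left edge and the weight is standing at (195,190).

>>> carry_out --motion "0.001 0.002 0.1 0 0 0 0.8; 0 0 0.1 0 0 0 0.8; 0 0 0.1 0 0 0 0.8; 0 0 0.07 0 0 0 0.8; 0 0 0.03 0 0 0 0.8; 0 0 0.015 0 0 0 0.8; 0 0 0 0 0 0 0.8; 0 0 0 0 0 0 0.8"

```text
time: 19.2
tool_pos: [0.4367, -0.2783, 0.0689]
ee_rot: [3.141, -0.001, 0.0]
wrist_force: [-0.3, 0.3, -1.4]
width: 0.0841
finger_force: 30.0
```

>>> carry_out --motion "0 0 0.005 0 0 0 0.8; 0 0 0 0 0 0 0.8; 0 0 0.005 0 0 0 0.8; 0 0 0 0 0 0 0.8"

```text
time: 19.7
tool_pos: [0.4363, -0.2779, 0.066]
ee_rot: [-3.141, 0.0, 0.0]
wrist_force: [-0.2, 0.3, -1.9]
width: 0.0844
finger_force: 30.0
```

>>> carry_out --motion "0 -0.004 0.006 0 0 0 0.8; 0 0 0 0 0 0 0.8; 0 0 0.006 0 0 0 0.8; 0 0 0 0 0 0 0.8; 0 0 0.003 0 0 0 0.8; 0 0 0 0 0 0 0.8; 0 0 0 0 0 0 0.8"

```text
time: 20.58
tool_pos: [0.4364, -0.2772, 0.0631]
ee_rot: [3.141, -0.0, 0.0]
wrist_force: [-0.2, -0.7, -1.2]
width: 0.0843
finger_force: 30.0
```

>>> carry_out --motion "0 0 0.004 0 0 0 0.8; 0 0 0 0 0 0 0.8; 0 0 0 0 0 0 0.8"

```text
time: 20.95
tool_pos: [0.4365, -0.2772, 0.0627]
ee_rot: [3.141, -0.001, 0.0]
wrist_force: [-0.9, 0.6, 1.0]
width: 0.0838
finger_force: 30.0
```

>>> carry_out --motion "0 0 0.003 0 0 0 0.8; 0 0 0 0 0 0 0.8; 0 0 0 0 0 0 0.8"

```text
time: 21.32
tool_pos: [0.4368, -0.2773, 0.0625]
ee_rot: [3.141, -0.001, 0.0]
wrist_force: [-0.5, 1.0, 6.0]
width: 0.0841
finger_force: 30.0
```

>>> carry_out --motion "0 0 -0.004 0 0 0 0.8; 0 0 0 0 0 0 0.91; 0 0 0 0 0 0 0.93; 0 0 0 0 0 0 0.96; 0 0 0 0 0 0 1; 0 0 -0.05 0 0 0 1; 0 0 -0.15 0 0 0 1; 0 0 -0.2 0 0 0 1; 0 -0.1 -0.25 0 0 0 1; 0 -0.2 -0.25 0 0 0 1; 0 -0.2 0 0 0 0 1; -0.05 -0.2 0 0 0 0 1"

```text
time: 22.82
tool_pos: [0.4267, -0.1371, 0.2431]
ee_rot: [3.14, -0.003, 0.0]
wrist_force: [0.1, 0.0, 0.3]
width: 0.0939
finger_force: 0.0
```

>>> carry_out --motion "-0.1 -0.2 0 0 0 0 0.8; -0.1 -0.2 0 0 0 0 0.6; 0 -0.2 0 0 0 0 0.5; 0 -0.1 0 0 0 0 0.4; 0 0 0 0 0 0 0.4; 0 0 0 0 0 0 0.4"

```text
time: 23.58
tool_pos: [0.3863, 0.0013, 0.2417]
ee_rot: [3.141, -0.001, 0.0]
wrist_force: [0.5, -0.3, 0.0]
width: 0.0389
finger_force: 0.0
```

```bash
python3 -c "
from look import *
s=snap('wrist','w6.png');t=snap('top')
for k,v in(('w',s),('t',t)): print(k,'cup',rim(v,[.4365,-.277,.0804],.042),'bowl',rim(v,[.4465,.008,.062],.056),'dish',rim(v,[.4465,.008,.04],.07))
go(.4465,.008-.0515,.043)
"
```

```text
w cup ([0.4373, -0.278, 0.0804], [(0.0409, 0.00024), (0.0328, 0.00028)]) bowl ([0.4466, 0.0079, 0.062], [(0.055, 0.00012), (0.0471, 0.00013)]) dish ([0.4452, 0.0074, 0.04], [(0.0657, 0.00023), (0.0616, 0.0002)])Traceback (most recent call last):
  File "<string>", line 4, in <module>
    for k,v in(('w',s),('t',t)): print(k,'cup',rim(v,[.4365,-.277,.0804],.042),'bowl',rim(v,[.4465,.008,.062],.056),'dish',rim(v,[.4465,.008,.04],.07))
                                                                                                                           ~~~^^^^^^^^^^^^^^^^^^^^^^^^
  File "look.py", line 6, in rim
    q=rimpair(s,X,r); X[:2]=((q[0][0]+q[1][0])/2)[:2]
  File "h.py", line 45, in rimpair
    q,e=fitc(s,edges(s,u[0],a,b,sg),X[2]); out.append((q.round(4),round(e,5)))
        ~~~~^^^^^^^^^^^^^^^^^^^^^^^^^^^^^
  File "h.py", line 36, in fitc
    P=onz(s,pts,z)[:,:2]; x0=circ(P)
      ~~~^^^^^^^^^
  File "h.py", line 13, in onz
    c,d=ray(s,uv); return c+d*((z-c[2])/d[:,2])[:,None]
        ~~~^^^^^^
  File "h.py", line 9, in ray
    p=cv2.undistortPoints(np.array(uv,float).reshape(-1,1,2),K(s),np.array(s['dist_coeffs'],float)).reshape(-1,2)
      ~~~~~~~~~~~~~~~~~~~^^^^^^^^^^^^^^^^^^^^^^^^^^^^^^^^^^^^^^^^^^^^^^^^^^^^^^^^^^^^^^^^^^^^^^^^^^
cv2.error: OpenCV(4.12.0) /io/opencv/modules/calib3d/src/undistort.dispatch.cpp:347: error: (-215:Assertion failed) CV_IS_MAT(_src) && CV_IS_MAT(_dst) && (_src->rows == 1 || _src->cols == 1) && (_dst->rows == 1 || _dst->cols == 1) && _src->cols + _src->rows - 1 == _dst->rows + _dst->cols - 1 && (CV_MAT_TYPE(_src->type) == CV_32FC2 || CV_MAT_TYPE(_src->type) == CV_64FC2) && (CV_MAT_TYPE(_dst->type) == CV_32FC2 || CV_MAT_TYPE(_dst->type) == CV_64FC2) in function 'cvUndistortPointsInternal'
```

View pics/w6.png

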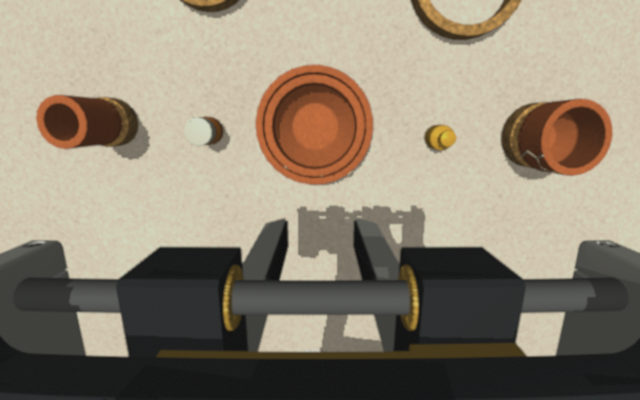

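The picture shows the cup standing on its ring at (560,138), the beaker at (85,120), and the bowl in the dish at (315,125). The jar and weight are standing. Next I'll grip the bowl's wall on its −y side.

>>> carry_out --motion "0.15 0.1 0.1 0 0 0 0.4; 0.15 0.12 0.15 0 0 0 0.4; 0 0 0.2 0 0 0 0.4; 0 0 0.2 0 0 0 0.4; 0 0 0.05 0 0 0 0.4; 0 0 0 0 0 0 0.4; 0 0 0 0 0 0 0.4"

```text
time: 24.55
tool_pos: [0.4476, -0.0426, 0.1034]
ee_rot: [3.141, -0.004, 0.0]
wrist_force: [0.3, 0.1, 0.5]
width: 0.0375
finger_force: 0.0
```

```bash
python3 -c "
from h import *
go(.4466,.008-.0515,.043)"
```

```text
at [ 0.4476 -0.0426  0.1034] [ 3.141 -0.004  0.   ] t 24.55 turn [ 0.0005 -0.0018  0.0001] shift after turn [-0.0052  0.0045  0.302 ] w 0.037507771052807885 0.0
```

>>> carry_out --motion "-0.004 0.004 0.1 0 0 0 0.4; 0 0 0.1 0 0 0 0.4; 0 0 0.06 0 0 0 0.4; 0 0 0.03 0 0 0 0.4; 0 0 0 0 0 0 0.4; 0 0 0 0 0 0 0.4"

```text
time: 25.3
tool_pos: [0.4461, -0.0431, 0.0441]
ee_rot: [3.141, -0.002, 0.0]
wrist_force: [-0.1, 0.7, -0.1]
width: 0.0376
finger_force: 0.0
```

>>> carry_out --motion "0 0 0 0 0 0 0.2; 0 0 0 0 0 0 0.12; 0 0 0 0 0 0 0.05; 0 0 0 0 0 0 0.05; 0 0 0 0 0 0 0.05; 0 0 -0.02 0 0 0 0.05; 0 0 -0.05 0 0 0 0.05; 0 0 -0.05 0 0 0 0.05; 0 0 0 0 0 0 0.05; 0 0 0 0 0 0 0.05"

```text
time: 26.55
tool_pos: [0.4454, -0.0429, 0.0673]
ee_rot: [3.141, -0.0, 0.0]
wrist_force: [-0.4, 0.0, -2.7]
width: 0.0105
finger_force: 28.9
```

```bash
python3 -c "
from look import *
s=snap('scene','s7.png');go(.4466,.008,.2)
for i in range(3):
  snap('scene');o=readout.get_obs();print(o['wrist_force'],o['wrist_torque'])"
```

```text
at [ 0.4452 -0.0429  0.067 ] [3.142e+00 1.000e-03 0.000e+00] t 26.6 turn [0.     0.0002 0.0002] shift after turn [ 0.0071 -0.2544 -0.6648] w 0.010151621982886593 28.906535524874926
[-0.15164841 -0.317452   -2.35696046] [-0.13688292  0.00637916  0.01529864]
[-1.27399485  0.33879325 -2.75229608] [-0.14461165  0.00547505 -0.02813783]
[ 0.55105176 -0.66518334 -2.90832992] [-0.05001567  0.03434646  0.02473984]
```

View pics/s7.png

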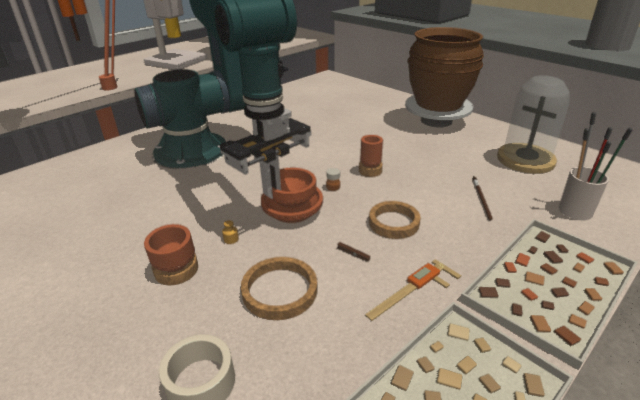

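The picture shows the bowl lifted level off the dish at (295,190), with the cup and beaker standing on their rings. I'll carry it to the bowl ring.

>>> carry_out --motion "0 0 -0.1 0 0 0 0.05; 0 0 -0.12 0 0 0 0.05; 0.03 -0.02 -0.12 0 0 0 0.05; 0.1 -0.06 -0.06 0 0 0 0.05; 0.15 -0.1 0 0 0 0 0.05; 0.15 -0.1 0 0 0 0 0.05; 0.15 -0.1 0 0 0 0 0.05; 0.15 -0.1 0 0 0 0 0.05; 0.12 -0.08 0 0 0 0 0.05; 0.08 -0.05 0 0 0 0 0.05; 0.026 -0.014 0 0 0 0 0.05; 0 0 0 0 0 0 0.05"

```text
time: 28.25
tool_pos: [0.6363, 0.0818, 0.1466]
ee_rot: [3.141, 0.001, 0.001]
wrist_force: [-0.0, -0.1, -3.1]
width: 0.0104
finger_force: 28.9
```

>>> carry_out --motion "0 0 0 0 0 0 0.05; 0 0 0 0 0 0 0.05"

```text
time: 28.5
tool_pos: [0.6362, 0.0815, 0.1476]
ee_rot: [3.141, -0.0, -0.0]
wrist_force: [-0.3, -0.2, -3.4]
width: 0.0102
finger_force: 28.9
```

```bash
python3 -c "
from look import *
go(.6365,.0819,.0393)
s=snap('wrist','w8.png')
from rings import *
o=readout.get_obs()['tool_pos']
for d in (.019,): print(rim(s,[o[0]+.0005,o[1]+.0511,o[2]+d],.056,4))
"
```

```text
at [0.6362 0.0815 0.1476] [ 3.141 -0.    -0.   ] t 28.5 turn [ 0.0001 -0.0001 -0.0001] shift after turn [ 0.0015 -0.002   0.5415] w 0.010198844593374902 28.905339930206537
([0.6363, 0.1329, 0.1666], [(0.0582, 0.00028), (0.0473, 0.0003)])
```

View pics/w8.png

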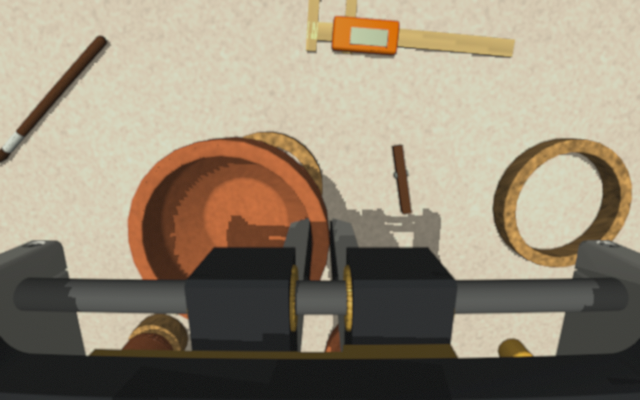

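The picture shows the bowl held level at (230,215), over its ring at (290,160). The measured rim centre is within 1 mm of the ring centre, so I'll lower it.

>>> carry_out --motion "0.004 0 0.1 0 0 0 0.05; 0 0 0.12 0 0 0 0.05; 0 0 0.12 0 0 0 0.05; 0 0 0.1 0 0 0 0.05; 0 0 0.05 0 0 0 0.05; 0 0 0.015 0 0 0 0.05; 0 0 0 0 0 0 0.05; 0 0 0 0 0 0 0.05"

```text
time: 29.55
tool_pos: [0.6372, 0.0828, 0.0468]
ee_rot: [-3.14, 0.0, 0.001]
wrist_force: [-2.6, 3.0, -0.9]
width: 0.0102
finger_force: 28.9
```

>>> carry_out --motion "0 0 0.006 0 0 0 0.05; 0 0 0 0 0 0 0.05; 0 0 0.006 0 0 0 0.05; 0 0 0 0 0 0 0.05; 0 0 0 0 0 0 0.05"

```text
time: 30.18
tool_pos: [0.6375, 0.0825, 0.0465]
ee_rot: [-3.141, -0.001, 0.001]
wrist_force: [-5.7, 3.1, 6.7]
width: 0.0106
finger_force: 29.7
```

Contact came about 7 mm too early and with side force, so I'll back off and look.

>>> carry_out --motion "0 0 -0.03 0 0 0 0.05; 0 0 -0.02 0 0 0 0.05; 0 0 0 0 0 0 0.05; 0 0 0 0 0 0 0.05"

```text
time: 30.68
tool_pos: [0.6374, 0.0815, 0.0535]
ee_rot: [3.141, 0.0, 0.0]
wrist_force: [-0.6, 0.9, -2.7]
width: 0.0104
finger_force: 29.6
```

```bash
python3 -c "
from look import *
o=readout.get_obs()['tool_pos'];print(o)
for n in('scene','top','wrist'):
  s=snap(n,n+'9.png')
  try: print(n,rim(s,[.637,.133,o[2]+.019],.056,4))
  except Exception as e: print('x')
a=cv2.imread('pics/scene9.png')[150:270,320:470];w=cv2.imread('pics/top9.png')[130:220,230:342]
cv2.imwrite('pics/m9.png',np.hstack([cv2.resize(a,(500,400),interpolation=cv2.INTER_CUBIC),cv2.resize(w,(300,400),interpolation=cv2.INTER_CUBIC)]))
"
```

```text
[0.63742699 0.08149262 0.05347293]
scene ([0.6433, 0.1336, 0.0725], [(0.0622, 0.00187), (0.0412, 0.00351)])
top ([0.6363, 0.1326, 0.0725], [(0.0542, 0.00096), (0.0469, 0.00025)])
wrist ([0.6378, 0.1326, 0.0725], [(0.0572, 0.00026), (0.0473, 0.00038)])
```

View pics/m9.png

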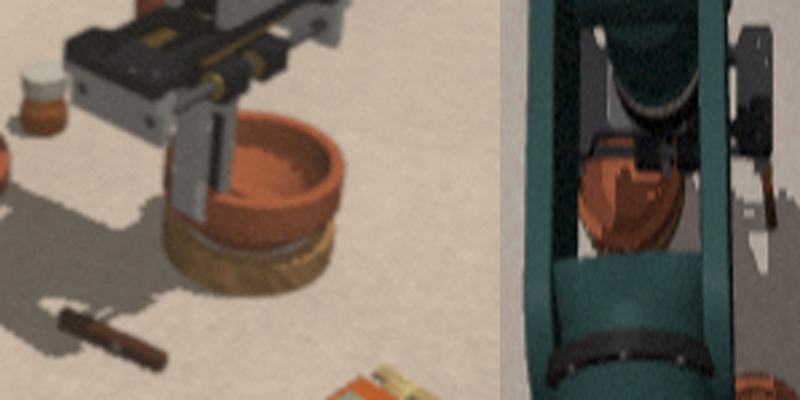

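The crop shows the bowl above its ring with the right-hand (+x/+y) side of the rim slightly low. I'll work out the tilt from rim rays in both views.

```bash
cat > tilt.py <<'E'
from h import *
def tilt(views,X,R,wall=.009,names=('outer','inner')):
    "rim plane from rays: cut rays with plane z=zc+a(x-xc)+b(y-yc), radius known"
    data=[]
    for s in views:
        th=np.linspace(0,2*np.pi,73)
        P=lambda r:proj(s,np.c_[X[0]+r*np.cos(th),X[1]+r*np.sin(th),0*th+X[2]])
        g=cv2.GaussianBlur(np.asarray(s['pixels'])[...,0].astype(float),(0,0),.7)
        for r,sg,lo,hi in((R-.0005,-1,R-.0045,R+.005),(R-wall+.0005,1,R-wall-.006,R-wall+.0045)):
            rr=np.linspace(lo,hi,40); U=np.stack([P(q) for q in rr])
            v=map_coordinates(g,[U[...,1],U[...,0]],order=1); d=sg*np.gradient(v,axis=0)
            i=d.argmax(0); ok=d.max(0)>4
            c,dr=ray(s,U[i,range(73)][ok]); data.append((c,dr,r))
    def f(q):
        x,y,z,a,b=q; out=[]
        for c,d,r in data:
            k=(z+a*(c[0]-x)+b*(c[1]-y)-c[2])/(d[:,2]-a*d[:,0]-b*d[:,1]); p=c+d*k[:,None]-[x,y,z]
            out.append(np.linalg.norm(p,axis=1)-r)
        return np.concatenate(out)
    r=least_squares(f,[*X,0,0],loss='soft_l1',f_scale=.0007)
    return r.x.round(4),np.median(abs(r.fun)).round(5),[len(d[1]) for d in data]
if __name__=='__main__':
    o=readout.get_obs()['tool_pos']
    w=snap('wrist');s=snap('scene')
    X=[.6376,.1326,o[2]+.019]
    print('w',tilt([w],X,.056));print('s',tilt([s],X,.056));print('ws',tilt([w,s],X,.056))
    import pickle
    c=pickle.load(open('c.pkl','rb')); print('check',tilt([c],[.4466,.009,.106],.028),tilt([c],[.446,.008,.062],.056))
    from rings import *
    print('ring cup/bowl in scene check')
E
python3 tilt.py
```

```text
w (array([ 0.6386,  0.1321,  0.0739, -0.0703, -0.057 ]), np.float64(0.00029), [27, 53])Traceback (most recent call last):
  File "tilt.py", line 26, in <module>
    print('w',tilt([w],X,.056));print('s',tilt([s],X,.056));print('ws',tilt([w,s],X,.056))
                                          ~~~~^^^^^^^^^^^^
  File "tilt.py", line 13, in tilt
    c,dr=ray(s,U[i,range(73)][ok]); data.append((c,dr,r))
         ~~~^^^^^^^^^^^^^^^^^^^^^^
  File "h.py", line 9, in ray
    p=cv2.undistortPoints(np.array(uv,float).reshape(-1,1,2),K(s),np.array(s['dist_coeffs'],float)).reshape(-1,2)
      ~~~~~~~~~~~~~~~~~~~^^^^^^^^^^^^^^^^^^^^^^^^^^^^^^^^^^^^^^^^^^^^^^^^^^^^^^^^^^^^^^^^^^^^^^^^^^
cv2.error: OpenCV(4.12.0) /io/opencv/modules/calib3d/src/undistort.dispatch.cpp:347: error: (-215:Assertion failed) CV_IS_MAT(_src) && CV_IS_MAT(_dst) && (_src->rows == 1 || _src->cols == 1) && (_dst->rows == 1 || _dst->cols == 1) && _src->cols + _src->rows - 1 == _dst->rows + _dst->cols - 1 && (CV_MAT_TYPE(_src->type) == CV_32FC2 || CV_MAT_TYPE(_src->type) == CV_64FC2) && (CV_MAT_TYPE(_dst->type) == CV_32FC2 || CV_MAT_TYPE(_dst->type) == CV_64FC2) in function 'cvUndistortPointsInternal'
```

```bash
sed -i 's/ok=d.max(0)>4/ok=d.max(0)>1.5/; s/print(.s.,tilt(\[s\],X,.056));//' tilt.py; python3 tilt.py
```

```text
w (array([ 0.6385,  0.1323,  0.0732, -0.0573, -0.0488]), np.float64(0.00031), [41, 56])
ws (array([ 0.6379,  0.1323,  0.0711, -0.05  , -0.0328]), np.float64(0.00069), [41, 56, 17, 38])
check (array([ 0.4462,  0.0091,  0.1032,  0.0589, -0.034 ]), np.float64(0.00028), [73, 73]) (array([ 0.4461,  0.0082,  0.06  ,  0.0737, -0.0171]), np.float64(0.00018), [73, 73])
ring cup/bowl in scene check
```

```bash
cat > ext.py <<'E'
from h import *
s=snap('scene'); h=hsv(s); m=(((h[...,0]<=11)|(h[...,0]>170))&(h[...,1]>85)&(h[...,2]>30)).astype(np.uint8)
th=np.linspace(0,2*np.pi,361)
o=readout.get_obs()['tool_pos']
for n,X,R in(('cup',(.4368,-.2775,.0804),.042),('beaker',(.453,.2685,.0946),.028),('dish',(.446,.008,.04),.07),('bowl',(.6382,.1325,o[2]+.018),.056)):
    P=proj(s,np.c_[X[0]+R*np.cos(th),X[1]+R*np.sin(th),0*th+X[2]]); c=proj(s,[X])[0]
    k,l,st,ce=cv2.connectedComponentsWithStats(m); near=l[int(c[1])-10:int(c[1])+25,int(c[0])-8:int(c[0])+25].ravel(); near=near[near>0]
    M=(l==np.bincount(near).argmax())
    # upper boundary of mask by column against predicted far rim
    print(n,'right obs',np.where(M.any(0))[0].max(),'pred',P[:,0].max().round(1),'left',np.where(M.any(0))[0].min(),P[:,0].min().round(1))
    for f in(-.85,-.6,-.3,0,.3,.6,.85):
        u=c[0]+f*(P[:,0].max()-c[0]); col=np.where(M[:,int(round(u))])[0]
        near=P[np.abs(P[:,0]-round(u))<1.2]; print('   f',f,'obs top',col.min() if len(col) else None,'pred far',near[:,1].min().round(1))
E
python3 ext.py
```

```text
cup right obs 194 pred 190.8 left 144 143.3
   f -0.85 obs top 235 pred far 232.7
   f -0.6 obs top 230 pred far 228.4
   f -0.3 obs top 227 pred far 225.3
   f 0 obs top 225 pred far 223.6
   f 0.3 obs top 224 pred far 223.0
   f 0.6 obs top 225 pred far 223.6
   f 0.85 obs top 228 pred far 225.7
beaker right obs 371 pred 382.5 left 361 359.9
   f -0.85 obs top 137 pred far 134.2
   f -0.6 obs top 136 pred far 133.6
   f -0.3 obs top 135 pred far 133.0
   f 0 obs top 135 pred far 133.0
   f 0.3 obs top None pred far 133.2
   f 0.6 obs top None pred far 133.8
   f 0.85 obs top None pred far 134.9
dish right obs 322 pred 322.5 left 260 259.4
   f -0.85 obs top 192 pred far 188.5
   f -0.6 obs top 186 pred far 183.6
   f -0.3 obs top 183 pred far 180.7
   f 0 obs top 182 pred far 179.7
   f 0.3 obs top 182 pred far 179.9
   f 0.6 obs top 184 pred far 182.0
   f 0.85 obs top 189 pred far 186.1
bowl right obs 423 pred 423.5 left 373 368.9
   f -0.85 obs top 213 pred far 186.1
   f -0.6 obs top 217 pred far 183.0
   f -0.3 obs top 207 pred far 181.5
   f 0 obs top 183 pred far 181.4
   f 0.3 obs top 184 pred far 182.4
   f 0.6 obs top 188 pred far 185.3
   f 0.85 obs top 192 pred far 188.8
```

The contact height was my own arithmetic slip. The bowl stood on the dish floor at 9 mm, so it seats at TCP z = 0.048 and the contact was simply the seat. Any tilt is 2° or less. I'll re-seat with a small sideways correction and release.

>>> carry_out --motion "-0.005 -0.004 0.01 0 0 0 0.05; 0 0 0.008 0 0 0 0.05; 0 0 0 0 0 0 0.05; 0 0 0.005 0 0 0 0.05; 0 0 0 0 0 0 0.05; 0 0 0 0 0 0 0.05"

```text
time: 31.82
tool_pos: [0.6364, 0.0828, 0.0493]
ee_rot: [3.142, -0.0, 0.0]
wrist_force: [0.1, 0.2, -2.9]
width: 0.0106
finger_force: 29.6
```

>>> carry_out --motion "0 0 0.004 0 0 0 0.05; 0 0 0 0 0 0 0.05; 0 0 0.003 0 0 0 0.05; 0 0 0 0 0 0 0.05; 0 0 0 0 0 0 0.05"

```text
time: 32.45
tool_pos: [0.6364, 0.0828, 0.0479]
ee_rot: [3.142, 0.0, 0.0]
wrist_force: [-0.3, 0.2, -3.3]
width: 0.0102
finger_force: 29.6
```

>>> carry_out --motion "0 0 0.004 0 0 0 0.05; 0 0 0 0 0 0 0.05; 0 0 0.003 0 0 0 0.05; 0 0 0 0 0 0 0.05; 0 0 0 0 0 0 0.05"

```text
time: 33.08
tool_pos: [0.6367, 0.0829, 0.047]
ee_rot: [-3.141, -0.001, 0.0]
wrist_force: [-0.3, 0.9, 0.6]
width: 0.0106
finger_force: 29.6
```

>>> carry_out --motion "0 0 0.002 0 0 0 0.05; 0 0 0 0 0 0 0.05; 0 0 0 0 0 0 0.13; 0 0 0 0 0 0 0.16; 0 0 0 0 0 0 0.25; 0 0 0 0 0 0 0.35; 0 0 0 0 0 0 0.4; 0 0 0 0 0 0 0.4; 0 0 -0.1 0 0 0 0.4; 0 0 -0.15 0 0 0 0.4; 0 0.05 -0.2 0 0 0 0.4; -0.1 0.05 -0.2 0 0 0 0.4"

```text
time: 34.58
tool_pos: [0.617, 0.0625, 0.1787]
ee_rot: [3.141, -0.002, 0.001]
wrist_force: [0.2, 0.3, -0.0]
width: 0.0378
finger_force: 0.0
```

>>> carry_out --motion "-0.2 0.1 -0.2 0 0 0 0.4; -0.2 0.1 -0.1 0 0 0 0.4; -0.2 0 0 0 0 0 0.4; -0.2 0 0 0 0 0 0.4; -0.15 0 0 0 0 0 0.4; 0 0 0 0 0 0 0.4; 0 0 0 0 0 0 0.4"

```text
time: 35.45
tool_pos: [0.4272, 0.0226, 0.2372]
ee_rot: [3.141, -0.003, 0.0]
wrist_force: [0.4, -0.1, -0.3]
width: 0.0375
finger_force: 0.0
```

```bash
python3 -c "
from look import *
from rings import *
go(.446,.008-.0655,.028)
s=snap('wrist','w10.png');t=snap('top')
for k,v in(('w',s),('t',t)):
  for n,X,r in(('bowl',[.637,.133,.0662],.056),('dish',[.446,.008,.04],.07)):
    try: print(k,n,rim(v,X,r))
    except Exception as e: print(k,n,'x')
print(ring(s,*R['rd']))
"; python3 ext.py | tail -8
```

```text
at [0.4272 0.0226 0.2372] [ 3.141e+00 -3.000e-03  0.000e+00] t 35.45 turn [ 0.0001 -0.0012  0.0002] shift after turn [0.094  0.4007 1.046 ] w 0.03747369117256198 0.0
w bowl ([0.6375, 0.1344, 0.0662], [(0.0565, 0.00028), (0.0445, 0.00019)])
w dish ([0.4443, 0.004, 0.04], [(0.071, 0.00092), (0.062, 0.00055)])
t bowl ([0.6354, 0.1326, 0.0662], [(0.0523, 0.00051), (0.0471, 0.00041)])
t dish ([0.4515, 0.0109, 0.04], [(0.0698, 0.00074), (0.0651, 0.0016)])
(array([ 0.6199, -0.1696,  0.    ]), 18, 33, np.float64(0.0003))
bowl right obs 423 pred 435.1 left 420 373.3
   f -0.85 obs top None pred far 105.7
   f -0.6 obs top None pred far 102.9
   f -0.3 obs top None pred far 101.5
   f 0 obs top None pred far 101.4
   f 0.3 obs top None pred far 102.2
   f 0.6 obs top 106 pred far 104.5
   f 0.85 obs top None pred far 107.3
```

View pics/w10.png

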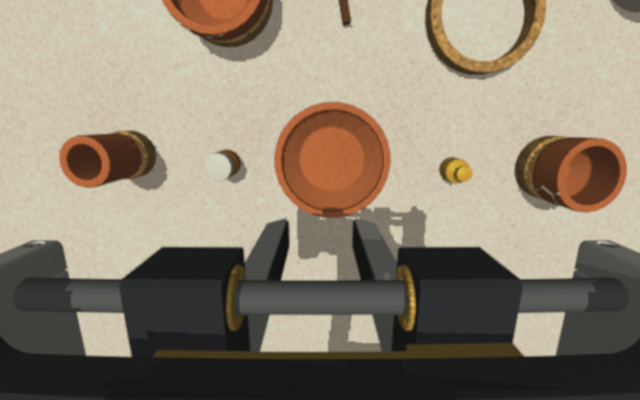

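The picture shows the dish alone at (332,159), and the bowl on its ring at (215,5). The cup, beaker, jar and weight are standing. I'll measure the dish from its outline.

```bash
cat > dish.py <<'E'
from h import *
def outline(s,X,R):
    h=hsv(s); m=((h[...,0]<=12)&(h[...,1]>100)).astype(np.uint8)
    k,l,st,ce=cv2.connectedComponentsWithStats(m); u=proj(s,[X])[0]
    yy,xx=np.mgrid[:400,:640]; near=l[(np.hypot(xx-u[0],yy-u[1])<8)&(l>0)]
    c=cv2.findContours((l==np.bincount(near).argmax()).astype(np.uint8),0,cv2.CHAIN_APPROX_NONE)[0]
    return fitc(s,max(c,key=len).reshape(-1,2).astype(float),X[2])
if __name__=='__main__':
    s=snap('wrist');t=snap('top')
    for v in(s,t):
        for X,R in(([.446,.008,.04],.07),([.637,.133,.0662],.056)): print(outline(v,X,R))
E
python3 dish.py
python3 - <<'E'
import sys; sys.path.insert(0,'.')
from h import *
s=snap('scene'); h=hsv(s); m=(((h[...,0]<=11)|(h[...,0]>170))&(h[...,1]>85)&(h[...,2]>30))
th=np.linspace(0,2*np.pi,361); X=(.637,.133,.0662);R=.056
P=proj(s,np.c_[X[0]+R*np.cos(th),X[1]+R*np.sin(th),0*th+X[2]]); c=proj(s,[X])[0]
for f in(-.85,-.6,-.3,0,.3,.6,.85):
    u=int(round(c[0]+f*(P[:,0].max()-c[0]))); n=P[abs(P[:,0]-u)<1.2][:,1].min(); col=np.where(m[int(n)-12:int(n)+30,u])[0]+int(n)-12
    print(f,col.min()-n)
E
```

```text
(array([0.44662509, 0.00850339, 0.0683312 ]), np.float64(0.00029771435791126066))
-0.85 3.5924408850564475
-0.6 1.9910265585886293
-0.3 2.5115639129025453
0 1.709472282557897
0.3 1.6154432964372631
0.6 2.1595742542107814
0.85 2.865626854382384Traceback (most recent call last):
  File "dish.py", line 11, in <module>
    for X,R in(([.446,.008,.04],.07),([.637,.133,.0662],.056)): print(outline(v,X,R))
                                                                      ~~~~~~~^^^^^^^
  File "dish.py", line 6, in outline
    c=cv2.findContours((l==np.bincount(near).argmax()).astype(np.uint8),0,cv2.CHAIN_APPROX_NONE)[0]
                           ~~~~~~~~~~~~~~~~~~~~~~~~^^
ValueError: attempt to get argmax of an empty sequence
```

The bowl is level and at the right height: its rim residuals match those of the level vessels. The dish centre is (0.4466, 0.0085).

>>> carry_out --motion "0.05 0.2 0.1 0 0 0 0.4; 0.047 0.198 0.2 0 0 0 0.4; 0 0 0.2 0 0 0 0.4; 0 0 0.2 0 0 0 0.4; 0 0 0.15 0 0 0 0.4; 0 0 0.03 0 0 0 0.4; 0 0 0 0 0 0 0.4; 0 0 0 0 0 0 0.4"

```text
time: 36.75
tool_pos: [0.4472, -0.0572, 0.0618]
ee_rot: [3.141, -0.003, 0.001]
wrist_force: [-0.2, 0.0, -0.3]
width: 0.0377
finger_force: 0.0
```

```bash
python3 -c "
from h import *
go(.4466,-.057,.028)"
```

```text
at [ 0.4472 -0.0572  0.0618] [ 3.141e+00 -3.000e-03  1.000e-03] t 36.75 turn [ 0.0004 -0.0015  0.0003] shift after turn [-0.003  -0.0011  0.1691] w 0.03767510155453127 0.0
```

>>> carry_out --motion "0 0 0.08 0 0 0 0.4; 0 0 0.06 0 0 0 0.4; 0 0 0.02 0 0 0 0.4; 0 0 0 0 0 0 0.4; 0 0 0 0 0 0 0.4; 0 0 0 0 0 0 0.2; 0 0 0 0 0 0 0.12; 0 0 0 0 0 0 0.05; 0 0 0 0 0 0 0.05; 0 0 0 0 0 0 0.05; 0 0 0 0 0 0 0.05"

```text
time: 38.12
tool_pos: [0.4462, -0.0569, 0.0283]
ee_rot: [-3.142, -0.001, 0.0]
wrist_force: [1.1, 0.5, 0.5]
width: 0.0093
finger_force: 28.3
```

Good grip, at 9.3 mm. I'll lift a little and check the force and tilt.

>>> carry_out --motion "0 0 -0.02 0 0 0 0.05; 0 0 -0.04 0 0 0 0.05; 0 0 -0.06 0 0 0 0.05; 0 0 -0.06 0 0 0 0.05; 0 0 -0.02 0 0 0 0.05; 0 0 0 0 0 0 0.05; 0 0 0 0 0 0 0.05"

```text
time: 39.0
tool_pos: [0.4455, -0.0568, 0.0677]
ee_rot: [-3.142, 0.001, 0.0]
wrist_force: [0.1, -0.2, -2.6]
width: 0.0088
finger_force: 30.5
```

```bash
cat > far.py <<'E'
from h import *
import sys
def far(X,R):
    s=snap('scene'); h=hsv(s); m=(((h[...,0]<=11)|(h[...,0]>170))&(h[...,1]>85)&(h[...,2]>30))
    th=np.linspace(0,2*np.pi,361)
    P=proj(s,np.c_[X[0]+R*np.cos(th),X[1]+R*np.sin(th),0*th+X[2]]); c=proj(s,[X])[0]; out=[]
    for f in(-.85,-.6,-.3,0,.3,.6,.85):
        u=int(round(c[0]+f*(P[:,0].max()-c[0]))); n=P[abs(P[:,0]-u)<1.5][:,1].min(); col=np.where(m[int(n)-12:int(n)+30,u])[0]+int(n)-12
        out.append(round(float(col.min()-n),1) if len(col) else None)
    return out
if __name__=='__main__':
    o=readout.get_obs(); t=o['tool_pos']; print(t,o['wrist_force'],o['width'])
    print(far([t[0]+.0004,t[1]+.0654,t[2]+.0117],.07))
E
python3 far.py
```

```text
[ 0.44546981 -0.05684757  0.0676549 ] [ 0.12002787 -0.22690134 -2.56974316] 0.008803034962417217
[None, 25.4, 1.9, 3.0, 2.7, 4.0, 5.9]
```

The dish holds, with its far side sagging about 2.4°. I'll add a compensating turn and carry it to the ring.

>>> carry_out --motion "0 0 -0.08 0.01 0 0 0.05; 0 0 -0.1 0.01 0 0 0.05; 0.04 0.04 -0.1 0 0 0 0.05; 0.08 0.08 -0.05 0 0 0 0.05; 0.12 0.12 0 0 0 0 0.05; 0.12 0.12 0 0 0 0 0.05; 0.12 0.12 0 0 0 0 0.05; 0.12 0.13 0 0 0 0 0.05; 0.12 0.12 0 0 0 0 0.05; 0.08 0.09 0 0 0 0 0.05; 0.05 0.05 0 0 0 0 0.05; 0.018 0.02 0 0 0 0 0.05"

```text
time: 40.55
tool_pos: [0.6195, -0.2365, 0.1257]
ee_rot: [-3.099, 0.001, 0.0]
wrist_force: [-0.0, 0.7, -2.5]
width: 0.0084
finger_force: 30.5
```

>>> carry_out --motion "0 0 0 0 0 0 0.05; 0 0 0.05 0 0 0 0.05; 0 0 0.05 0 0 0 0.05; 0 0 0 0 0 0 0.05; 0 0 0 0 0 0 0.05"

```text
time: 41.18
tool_pos: [0.6194, -0.2353, 0.1066]
ee_rot: [-3.1, 0.0, 0.001]
wrist_force: [-0.1, 0.4, -1.8]
width: 0.0091
finger_force: 30.5
```

```bash
python3 far.py; python3 -c "
from h import *
from look import rim
from dish import outline
go(.619,-.235,.0416)
s=snap('wrist','w11.png');o=readout.get_obs()['tool_pos']
X=[o[0]+.0004,o[1]+.0654,o[2]+.0117]
print(X,outline(s,X,.07))
try: print(rim(s,X,.07))
except Exception: print('x')
"
```

```text
[ 0.61941344 -0.23534555  0.10656708] [-0.0852807   0.42310374 -1.80805819] 0.009110886800432157
[None, -0.1, 0.7, 0.5, 1.2, 2.3, 5.2]
at [ 0.6196 -0.2355  0.1069] [-3.1e+00 -1.0e-03  0.0e+00] t 41.225 turn [-0.0199 -0.0002  0.0002] shift after turn [-0.0031 -0.0026  0.3267] w 0.008473569422304912 30.533291324973106
[np.float64(0.6201213116373603), np.float64(-0.1702008667622159), np.float64(0.11883455929710095)] (array([ 0.63240011, -0.1655752 ,  0.06278042]), np.float64(0.009286166604868987))
([0.6018, -0.1635, 0.1188], [(0.0714, 0.00176), (0.0586, 0.00159)])
```

View pics/w11.png

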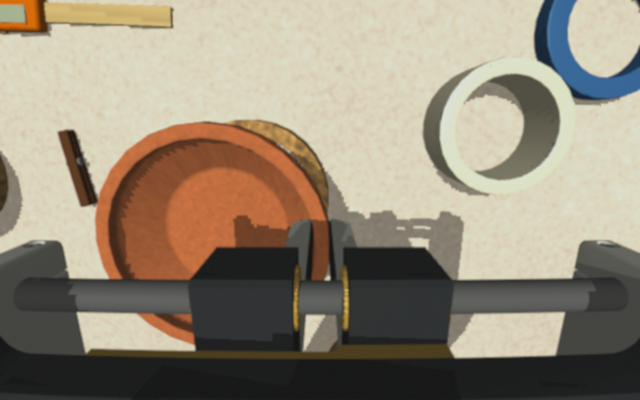

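The picture shows the dish held about level at (210,230) in the wrist view, with its ring showing behind it at (285,160). I'll check for sideways offset against tilt from the extremes.

Run:
```python
from h import *
s=snap('scene'); h=hsv(s); m=(((h[...,0]<=11)|(h[...,0]>170))&(h[...,1]>85)&(h[...,2]>30)).astype(np.uint8)
o=readout.get_obs()['tool_pos']; X=np.array([o[0]+.0004,o[1]+.0654,o[2]+.0117]); th=np.linspace(0,2*np.pi,721)
P=proj(s,np.c_[X[0]+.07*np.cos(th),X[1]+.07*np.sin(th),0*th+X[2]])
k,l,st,ce=cv2.connectedComponentsWithStats(m); c=proj(s,[X])[0].astype(int)
b=l[c[1]-10:c[1]+25,c[0]:c[0]+30].ravel(); M=l==np.bincount(b[b>0]).argmax(); ys,xs=np.where(M)
print('right',xs.max(),ys[xs==xs.max()].mean(),'pred',P[P[:,0].argmax()].round(1)); print('left',xs.min(),ys[xs==xs.min()].mean(),P[P[:,0].argmin()].round(1)); print('bottom',ys.max(),P[:,1].max().round(1))
# wrist: outer boundary of terracotta along directions from centre
w=snap('wrist');h=hsv(w); m=((h[...,0]<=12)&(h[...,1]>100)).astype(float); c=proj(w,[X])[0]
for a in(150,165,180,195,210,225,240,255,270,285,300):
    d=np.array([np.cos(np.radians(a)),np.sin(np.radians(a))]); r=np.arange(60,140,.25); v=map_coordinates(m,[c[1]+d[1]*r,c[0]+d[0]*r],order=1); k=np.where(v>.5)[0].max()
    p=onz(w,c+d*r[k],X[2])[0]; print(a,(p-X)[:2].round(4),np.hypot(*(p-X)[:2]).round(4))
```

```text
right 314 241.0 pred [317.4 238.5]
left 242 258.5 [231.7 244.5]
bottom 275 268.7
150 [-0.0277  0.0472] 0.0548
165 [-0.0191  0.0655] 0.0682
180 [-0.0015  0.067 ] 0.067
195 [0.0186 0.0722] 0.0745
210 [0.04   0.0667] 0.0778
225 [0.0473 0.043 ] 0.0639
240 [0.0576 0.0279] 0.064
255 [0.0633 0.0113] 0.0643
270 [ 0.0653 -0.0053] 0.0655
285 [ 0.0631 -0.0214] 0.0667
300 [ 0.0573 -0.0363] 0.0679
```

The dish sits about 3 mm to −x of the assumed centre. I'll correct for that and lower it, also allowing for the sideways drift from the tool tilt.

>>> carry_out --motion "0.0125 0.006 0.06 0 0 0 0.05; 0 0 0.08 0 0 0 0.05; 0 0 0.08 0 0 0 0.05; 0 0 0.05 0 0 0 0.05; 0 0 0.02 0 0 0 0.05; 0 0 0 0 0 0 0.05; 0 0 0 0 0 0 0.05"

```text
time: 42.25
tool_pos: [0.6225, -0.2346, 0.0495]
ee_rot: [-3.101, -0.002, 0.0]
wrist_force: [-0.2, 0.3, -3.3]
width: 0.009
finger_force: 30.5
```

```bash
python3 -c "
from h import *
for i in range(2):
  snap('top');o=readout.get_obs();print(o['tool_pos'].round(4),o['wrist_force'].round(2))"
```

```text
[ 0.6226 -0.2346  0.0496] [ 0.78  0.28 -2.45]
[ 0.6225 -0.2346  0.0496] [-0.08  0.19 -3.26]
```

>>> carry_out --motion "0 0 0.012 0 0 0 0.05; 0 0 0 0 0 0 0.05; 0 0 0.01 0 0 0 0.05; 0 0 0 0 0 0 0.05; 0 0 0.006 0 0 0 0.05; 0 0 0 0 0 0 0.05; 0 0 0 0 0 0 0.05"

```text
time: 43.22
tool_pos: [0.6221, -0.2341, 0.0431]
ee_rot: [-3.1, -0.0, 0.0]
wrist_force: [-0.9, -0.0, -3.1]
width: 0.0088
finger_force: 30.5
```

>>> carry_out --motion "0 0 0.005 0 0 0 0.05; 0 0 0 0 0 0 0.05; 0 0 0 0 0 0 0.05"

```text
time: 43.6
tool_pos: [0.6222, -0.2342, 0.0424]
ee_rot: [-3.1, -0.001, 0.0]
wrist_force: [0.3, 0.4, -2.5]
width: 0.0092
finger_force: 30.6
```

>>> carry_out --motion "0 0 0.004 0 0 0 0.05; 0 0 0 0 0 0 0.05; 0 0 0 0 0 0 0.05"

```text
time: 43.98
tool_pos: [0.6223, -0.2342, 0.0416]
ee_rot: [-3.1, -0.001, 0.0]
wrist_force: [0.8, -1.1, 0.1]
width: 0.0091
finger_force: 30.8
```

Touching at the expected height (0.0416). One more small step, then release.

>>> carry_out --motion "0 0 0.004 0 0 0 0.05; 0 0 0 0 0 0 0.05; 0 0 0 0 0 0 0.05"

```text
time: 44.35
tool_pos: [0.6225, -0.2342, 0.041]
ee_rot: [-3.1, -0.001, 0.0]
wrist_force: [2.2, -0.7, 1.4]
width: 0.0086
finger_force: 30.9
```

>>> carry_out --motion "0 0 0.003 0 0 0 0.05; 0 0 0 0 0 0 0.05; 0 0 0 0 0 0 0.12; 0 0 0 0 0 0 0.15; 0 0 0 0 0 0 0.25; 0 0 0 0 0 0 0.35; 0 0 0 0 0 0 0.4; 0 0 0 0 0 0 0.4; 0 0 -0.1 0 0 0 0.4; 0 0 -0.15 0 0 0 0.4; 0 0 -0.2 -0.02 0 0 0.4; -0.1 -0.1 -0.2 0 0 0 0.4"

```text
time: 45.85
tool_pos: [0.6026, -0.2182, 0.1724]
ee_rot: [3.14, -0.002, -0.0]
wrist_force: [0.6, -0.7, 0.4]
width: 0.038
finger_force: 0.0
```

>>> carry_out --motion "-0.2 -0.1 -0.2 0 0 0 0.4; -0.2 -0.1 -0.2 0 0 0 0.4; -0.2 -0.1 0 0 0 0 0.4; -0.2 -0.1 0 0 0 0 0.4; -0.2 -0.1 0 0 0 0 0.4; 0 0 0 0 0 0 0.4; 0 0 0 0 0 0 0.4"

```text
time: 46.72
tool_pos: [0.4026, -0.1181, 0.2511]
ee_rot: [3.14, -0.003, 0.0]
wrist_force: [-0.5, -0.9, -0.1]
width: 0.0374
finger_force: 0.0
```

```bash
python3 -c "
from h import *
from far import far
from look import rim
from dish import outline
for n,X,r in(('beaker',[.453,.2685,.0946],.028),('cup',[.4368,-.2775,.0804],.042),('bowl',[.637,.133,.0662],.056),('dish',[.6195,-.1695,.0536],.07)):
  print(n,far(X,r))
  for c in('wrist','top'):
    s=snap(c)
    try: print(c,outline(s,X,r)[0].round(4))
    except Exception: print('x')
t=cv2.imread('pics/m.png')
a=snap('scene','s12.png');b=snap('wrist','w12.png')
print(readout.get_obs()['time'],readout.get_obs()['tool_pos'])
A=cv2.imread('pics/s12.png')[100:330,120:450];cv2.imwrite('pics/f12.png',cv2.resize(A,(800,558),interpolation=cv2.INTER_CUBIC))
"
```

```text
beaker [2.9, 2.5, 2.0, 2.0, 1.8, 2.3, 2.2]
x
top [0.4508 0.2613 0.0307]
cup [2.5, 1.8, 0.8, 0.5, 1.0, 1.5, 1.5]
wrist [ 0.4377 -0.274   0.0431]
x
bowl [3.8, 2.0, 2.6, 1.7, 1.7, 2.2, 3.1]
x
top [0.6339 0.1318 0.0554]
dish [2.2, 1.3, 0.8, 0.5, 1.1, 2.1, 3.1]
x
top [ 0.6176 -0.1697  0.067 ]
47.425 [ 0.40196356 -0.11777563  0.24969993]
```

View pics/f12.png

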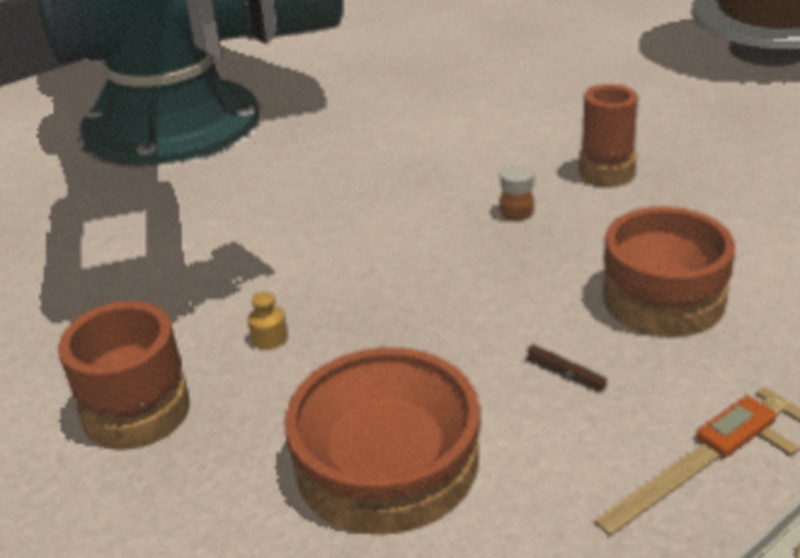

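The picture shows all four vessels seated level on their rings: beaker (610,135), cup (125,370), bowl (668,270) and dish (383,430). The jar and weight are standing, and the arm is clear. Handing in.

```bash
python3 -c "
from h import *
print(robot.close_job())"
```

```text
the job is handed in; nothing more can be done
None
```

I took the nest apart and seated each vessel on its own ring: all four measured level in the last camera check, the jar and brass weight were still standing, and I handed the job in at about 47 s; the verdict was not shown.

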